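Put the boot-care containers away in the rack by height

ROBOT

A 6-joint arm with a two-finger parallel gripper is mounted at the origin on the work surface. World frame = base frame: x ahead of the robot, y to its left, z up, the work surface at z = 0. Lengths are in m, angles in rad, forces in N, time in s.
With the tool pointing down it reaches from about 0.375 to 0.975 m from the base axis. Payload 3.8 kg.
Tool frame: the origin (TCP) lies midway between the tips of the shut fingers; the grasp point (between the pads) lies 19 mm behind it; z points along the fingers, y is the direction in which the jaws open and shut (so a half turn about z gives the same grasp; the last joint's range is limited). The gripper opens to 85 mm and grips with 20 to 120 N. Pads are 22 mm wide; open, the fingers measure 114 mm over their backs; the gripper's body (76 mm by 85 mm) begins 54 mm behind the grasp point. The pads swing forward as they close: fully open they stand 13 mm farther back than shut.
Start: joints at [-1.367, 0.264, 1.604, -0, 1.274, -0.037], TCP at [0.161, -0.656, 0.231] pointing down, gripper open.
Joint ranges: [-2.63, 2.63], [-0.94, 2.18], [0.31, 2.57], [-1.31, 4.45], [0, 2.66], [-2.55, 2.55]. Speed limits (rad/s): [2.57, 2.57, 3.14, 3.14, 3.14, 3.14].

INTERFACE

Orientations are given as a rotation vector (axis times angle).
In Python, from workcell import bot gives the robot as it stands. The module is installed in compiled form; this text tells all that it offers.
- The arm moves only by the tool play_rows, never from a script. Its argument "series" is a list of rows, each an object with "translation": the shift along the tool's x, y, z in m, a list of three; "spin": the turn about the tool's z in units of 5 degrees (1.0 is 5 degrees). In form: [{"translation": [dx, dy, dz], "spin": spin}, ...]. A call has 1 to 5 rows; each row shifts and turns the commanded pose from where the row before left it, along the tool's axes as they then stand; what a row does not reach is not made up. A row lasts 1/10 s, in which the tool goes at most 50 mm and 8.59 degrees, less where a joint would pass 70% of its speed; a pose out of reach is approached as far as the arm can. A call is refused whole if a number of a shift passes 0.05 or a number of a turn 1, either way. A call with a gripper value outside its range is refused whole. "jaw" is the gripper's target within -1 to 1 (fully open at 1, half-way at 0, shut at -1), set as the call begins (left out, the last holds). The fingers move at their own pace and stop on an object; "force" is the grip in N (left out, the last holds). Time passes only in rows, so rows that do not move let the fingers close. It gives the time, the measured TCP pose, the force and the opening at its end, in the units of the state.
- bot.read_state(): the state, without advancing time (a new reading comes with each control period).
- bot.read_camera(name): name is "side" or "top"; returns the picture (480x640x3 uint8, blue, green, red); there is no depth.
- bot.get_calibration(name): a dict with "fov_y" (degrees; the focal length in pixels is half the picture's height over the tangent of half this angle, whatever the lens; pixels are square), "cx", "cy" (the principal point, pixels), "R" (3x3) and "t" (3): a world point X has camera coordinates R X + t. Camera axes: x right, y down, z forward; pixel columns grow to the right and rows downward; lengths in m; the calibration is good to about 2 mm. A picture is of the moment at which its call begins. get_calibration takes no time and is no camera call.
- bot.finish_job(): hands the job in, once; it reports no verdict.
The state is a dict: "time": time; "q": joint angles; "joint_vel": joint speeds; "joint_torque": joint torques, N m; "tool_pos": TCP position; "tcp_rot": TCP orientation; "wrist_force": force on the tool from outside, world axes, zero at the start; "torque": the same for the moment, N m; "width": opening from 0.0 (shut) to 1.0 (fully open).
Only numpy, scipy, OpenCV 4.12 (cv2) and the standard library are available. Lean on these libraries where they do the work, as an engineer would, in place of code of your own. Each camera call takes 0.05 s, during which the arm holds its last target. There are 200 camera calls.

TASK

Tidy the four boot-care containers (oil bottle, glass jar, cream pot, wax tin) from the bench seat into the wooden rack: stand one on each cork disc, centred on it, in order of height, with the tallest next to the rack's high arched end board and the shortest at the low end. Keep them upright all the way and tip none over.

Things in the scene. Friction and masses are not known exactly. Their poses are not given: they have to be found in the camera images.
- oil_bottle: Boot-oil bottle, the tallest container: amber glass with a paper band and a black screw cap, 112 mm high; straight body 46 mm across up to 78 mm, then a shoulder and a cap 28 mm across from 94 mm up. About 0.17 kg. Loose, round, stands upright on the bench seat at the start; origin at the centre of its underside, z up its axis.
- glass_jar: Clear glass jar with a closed steel screw lid and brass boot hooks inside, second tallest: 82 mm high, 58 mm across all the way up. About 0.22 kg. Loose, round, stands upright on the bench seat at the start; origin at the centre of its underside, z up its axis.
- cream_pot: Boot-cream pot, third in height: white glazed pot with a black screw lid, 54 mm high, 52 mm across all the way up. About 0.14 kg. Loose, round, stands upright on the bench seat at the start; origin at the centre of its underside, z up its axis.
- wax_tin: Flat bare-metal boot-wax tin, the shortest: 26 mm high, 62 mm across. About 0.10 kg. Loose, round, stands upright on the bench seat at the start; origin at the centre of its underside, z up its axis.
- disc_a: A round cork disc 66 mm across and 3 mm thick, fixed on the rack's base board: one of four identical ones, 80 mm apart in a straight row; which of them lies where in the row changes. Origin at the centre of its underside, 18 mm above the bench seat (the top face is 3 mm higher, 21 mm above the seat).
- disc_b: A round cork disc 66 mm across and 3 mm thick, fixed on the rack's base board: one of four identical ones, 80 mm apart in a straight row; which of them lies where in the row changes. Origin at the centre of its underside, 18 mm above the bench seat (the top face is 3 mm higher, 21 mm above the seat).
- disc_c: A round cork disc 66 mm across and 3 mm thick, fixed on the rack's base board: one of four identical ones, 80 mm apart in a straight row; which of them lies where in the row changes. Origin at the centre of its underside, 18 mm above the bench seat (the top face is 3 mm higher, 21 mm above the seat).
- disc_d: A round cork disc 66 mm across and 3 mm thick, fixed on the rack's base board: one of four identical ones, 80 mm apart in a straight row; which of them lies where in the row changes. Origin at the centre of its underside, 18 mm above the bench seat (the top face is 3 mm higher, 21 mm above the seat).
- high_end: The rack's high end board: brown wood, arched top, 16 mm thick, 120 mm deep, top 118 mm above the seat, fixed across one end of the rack (which end changes; the other end has a low board, top 42 mm above the seat). Origin at its foot, 18 mm above the seat, mid-thickness, in line with the disc centres, which lie 42, 122, 202 and 282 mm from it. y runs along the row, x across it to the brass rail.
- rack: Fixed brown wooden rack. Origin at seat height under the middle of the row of discs; y along the row, x across it, away from the arm. Base board 340 mm long, 18 mm thick, from 50 mm in front (-x) to 90 mm behind (+x) the row. Brass rail 80 mm behind the row, its top 50 mm above the seat; the front is open. Discs at y = -120, -40, 40, 120 mm, end boards at y = -162, 162 mm.
Not all that is in view belongs to the job. What is shaped like the wax_tin but red is not meant.

How it is judged:
By the outcome, as a careful person would: the job done as asked, in the order asked, and still so for the second after the job is handed in, with the robot touching nothing.
It also fails if it takes over 104 s, if anything falls off the work surface, if the arm or the gripper's body presses on something with over 40 N, if the wrist force passes 120 N, or if a joint passes its speed limit or range.

## Working session

There is one attempt and no reset: what is moved stays moved. The work goes in short steps, Python scripts to look and compute and a tool call to move; the robot and the scene stay as the last step left them, time stands still between calls to the robot, and variables do not carry over. Pictures are saved under pics/ and viewed, about 12 in all and at most 16, crops included, and the job is handed in when it is done.

Besides the shell and the picture viewer there is one more tool, called after "Emit:" by a JSON object that holds its "name" and its "arguments", one argument or row to a line. play_rows: Moves the arm, as the interface text tells. Its arguments: {"type":"object","properties":{"series":{"type":"array","items":{"type":"object","properties":{"translation":{"type":"array","items":{"type":"number"}},"spin":{"type":"number"}}}},"jaw":{"type":"number"},"force":{"type":"number"}},"required":["series"]}

```bash
mkdir -p pics; python3 - <<'E'
from workcell import bot
import cv2,json
for n in("top","side"):
    cv2.imwrite(f"pics/{n}0.png",bot.read_camera(n)); c=bot.get_calibration(n); print(n,c)
s=bot.read_state(); print(s)
E
```

```text
top {'fov_y': 55.24387158110346, 'cx': 311.62599384213513, 'cy': 243.85850442168973, 'R': array([[-0.01255704, -0.9996541 , -0.02310864],
       [-0.99373813,  0.01504214, -0.11071707],
       [ 0.11102637,  0.02157366, -0.99358327]]), 't': array([0.01673107, 0.53294814, 0.78596315])}
side {'fov_y': 50.95019818363675, 'cx': 321.9741146555758, 'cy': 243.93796117256576, 'R': array([[ 0.99415597, -0.10680275, -0.01571859],
       [-0.08556795, -0.69083447, -0.71793166],
       [ 0.06581813,  0.71508105, -0.69593611]]), 't': array([-0.54086011,  0.09298324,  1.00858644])}
{'time': 0.1, 'q': array([-1.36691138e+00,  2.64682261e-01,  1.60522547e+00, -1.01308010e-05,
        1.27371325e+00, -3.68821716e-02]), 'joint_vel': array([-0.00094512, -0.00074236, -0.00296309,  0.0010887 , -0.00054888,
        0.00090939]), 'joint_torque': array([-4.20571882e-05, -5.16708612e+01, -3.68590271e+01, -4.26104737e-05,
        6.31132774e-03,  1.78498419e-05]), 'tool_pos': array([ 0.16082559, -0.6548839 ,  0.23009   ]), 'tcp_rot': array([-3.11684944e+00, -3.77045285e-01,  2.80711152e-04]), 'wrist_force': array([ 0.47466616, -0.31644226, -0.78827287]), 'torque': array([-0.04292304, -0.01153928, -0.01504514]), 'width': 0.9998206137513833}
```

View pics/top0.png

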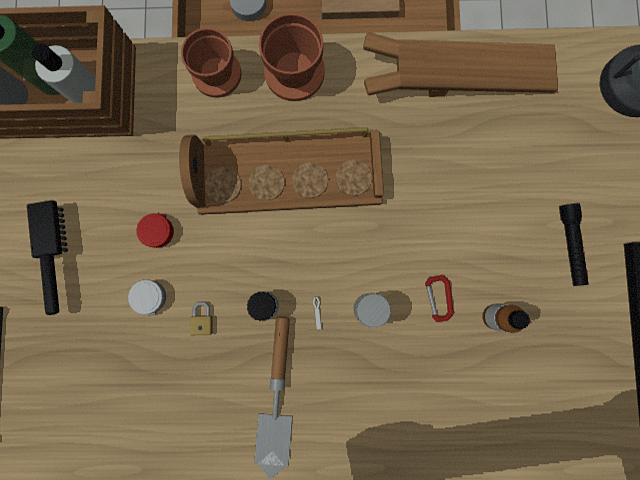

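View pics/side0.png

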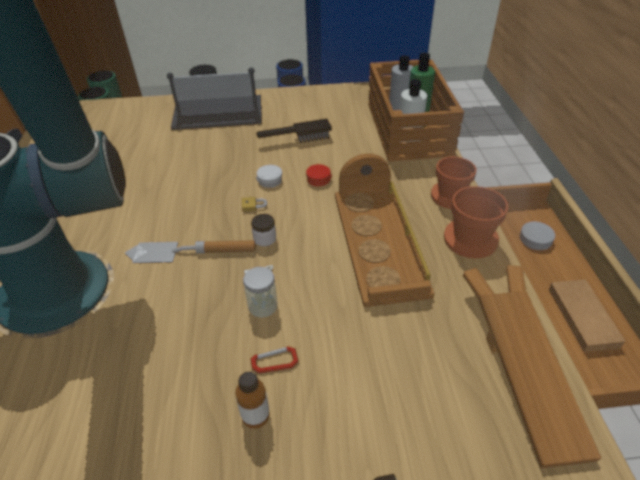

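The top view shows the high end board at the left (+y, 190,170). The discs are near (221,184), (266,181), (310,180) and (354,177). The wax tin is at (146,297), pot lid (262,306), jar lid (372,310), bottle cap (519,320), and the red decoy at (155,230).

```bash
cat > h.py <<'E'
import numpy as np,cv2
from workcell import bot
def ray(n,u,v):
    c=bot.get_calibration(n);f=240/np.tan(np.radians(c["fov_y"]/2));R=np.array(c["R"]);t=np.array(c["t"])
    return -R.T@t, R.T@np.array([(u-c["cx"])/f,(v-c["cy"])/f,1])
def w(n,u,v,z):
    o,d=ray(n,u,v); return (o+d*(z-o[2])/d[2]).round(4)
def px(n,X):
    c=bot.get_calibration(n);f=240/np.tan(np.radians(c["fov_y"]/2));p=np.array(c["R"])@X+c["t"]
    return np.array([f*p[0]/p[2]+c["cx"],f*p[1]/p[2]+c["cy"]])
def circ(img,n,X,r,col=(0,255,255),s=4):
    a=np.linspace(0,2*np.pi,60);P=np.array([px(n,np.array(X)+[r*np.cos(k),r*np.sin(k),0]) for k in a])
    cv2.polylines(img,[np.int32((P+.5)*s)],True,col,1)
E
python3 - <<'E'
from h import *
T={"tin":(146,297,.026,.031),"pot":(262,306,.054,.026),"jar":(372,310,.082,.029),"cap":(519,320,.112,.014),
"d1":(221,184,.021,.033),"d2":(266,181.5,.021,.033),"d3":(310,180,.021,.033),"d4":(354,177,.021,.033)}
S={"tin":(270,174,.026,.031),"pot":(263,223,.054,.026),"jar":(259,278,.082,.029),"cap":(249,381,.112,.014),
"d1":(363,201,.021,.033),"d2":(368,225,.021,.033),"d3":(375,251,.021,.033),"d4":(383,280,.021,.033)}
it=cv2.resize(cv2.imread("pics/top0.png"),None,fx=4,fy=4,interpolation=cv2.INTER_CUBIC)
for k in T:
    u,v,z,r=T[k];X=w("top",u,v,z);circ(it,"top",X,r)
    us,vs,_,_=S[k];print(k,X,w("side",us,vs,z),"top->side px",px("side",X).round(1))
def c(i,x,y):return i[y*4:y*4+280,x*4:x*4+400]
o=np.vstack([np.hstack([c(it,175,145),c(it,285,145)]),np.hstack([c(it,105,265),c(it,225,270)])])
cv2.imwrite("pics/z1.png",o)
o=np.hstack([c(it,325,270),c(it,460,285)]);cv2.imwrite("pics/z2.png",o)
E
```

```text
tin [0.4429 0.3053 0.026 ] [0.4486 0.3001 0.026 ] top->side px [267.6 172.9]
pot [0.4252 0.0947 0.054 ] [0.4293 0.0893 0.054 ] top->side px [261.  221.5]
jar [ 0.4171 -0.089   0.082 ] [ 0.4206 -0.0921  0.082 ] top->side px [257.  276.9]
cap [ 0.4001 -0.3131  0.112 ] [ 0.4053 -0.3192  0.112 ] top->side px [245.4 377.7]
d1 [0.647  0.1743 0.021 ] [0.6583 0.1746 0.021 ] top->side px [358.2 201.5]
d2 [0.6502 0.0916 0.021 ] [0.6555 0.0916 0.021 ] top->side px [365.6 225.2]
d3 [0.6515 0.011  0.021 ] [0.6561 0.0103 0.021 ] top->side px [372.8 251. ]
d4 [ 0.6556 -0.0693  0.021 ] [ 0.657  -0.0708  0.021 ] top->side px [382.2 279.5]
```

View pics/z1.png

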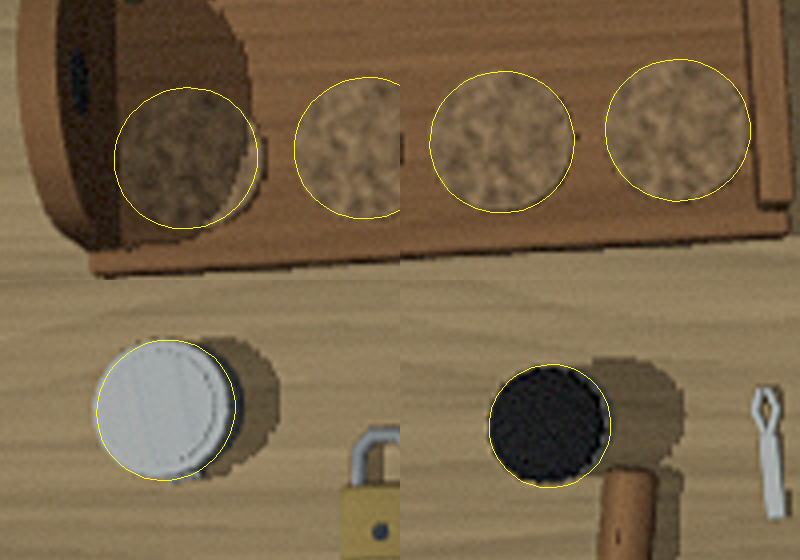

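View pics/z2.png

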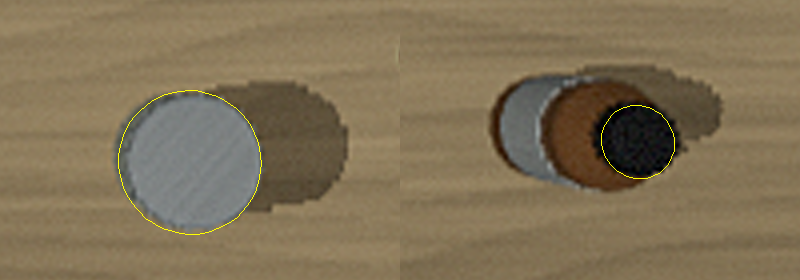

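The overlays fit: tin, pot, jar and cap are all good. Disc d1 needs about +1.3 px to the right. I'll keep one yaw for everything, with the jaws along the rack's x.

```bash
cat >> h.py <<'E'
from scipy.spatial.transform import Rotation as Ro
YAW=2.0
def plan(*pts):
    s=bot.read_state();R=Ro.from_rotvec(s["tcp_rot"]).as_matrix();p=s["tool_pos"]
    print("t",round(s["time"],2),"tcp",p.round(4),"yaxis deg",np.degrees(np.arctan2(R[1,1],R[0,1])).round(2),"tilt",R[:,2].round(3),"w",round(s["width"],3),"F",s["wrist_force"].round(1))
    for q in pts:
        q=np.array(q,float); print("->",q,"tool shift",(R.T@(q-p)).round(4)); p=q
E
python3 - <<'E'
from h import *
plan()
d1=w("top",222.3,184,.021);print(d1)
D=np.array([d1,[.6502,.0916,.021],[.6515,.011,.021],[.6556,-.0693,.021]])
v=np.polyfit(D[:,1],D[:,0],1);print(v,"row tilt deg",np.degrees(np.arctan(v[0])))
m=D.mean(0);u=np.array([v[0],1])/np.hypot(v[0],1)
print([ (m[:2]+k*u).round(4) for k in(.12,.04,-.04,-.12)])
E
```

```text
t 0.1 tcp [ 0.1608 -0.6549  0.2301] yaxis deg -76.2 tilt [-0.     0.002 -1.   ] w 1.0 F [ 0.5 -0.3 -0.8]
[0.647  0.1719 0.021 ]
[-0.03369371  0.65280349] row tilt deg -1.9297770981608529
[array([0.647 , 0.1712]), array([0.6497, 0.0913]), array([0.6524, 0.0113]), array([ 0.6551, -0.0686])]
```

Emit:
{"name": "play_rows", "arguments": {
  "series": [
    {"translation":[0.028,0,0],"spin":-1},
    {"translation":[0.028,0,0],"spin":-1},
    {"translation":[0.028,0,0],"spin":-1},
    {"translation":[0.028,0,0],"spin":-1},
    {"translation":[0.028,0,0],"spin":-1}
  ],
  "jaw": 1,
  "force": 40
}}

```text
time: 0.6
tool_pos: [0.289, -0.5987, 0.2305]
tcp_rot: [-2.96, -1.048, 0.0]
wrist_force: [0.3, 0.2, 0.3]
width: 1.003
```

Emit:
{"name": "play_rows", "arguments": {
  "series": [
    {"translation":[0.028,0,0],"spin":-1},
    {"translation":[0.028,0,0],"spin":-1},
    {"translation":[0.028,0,0],"spin":-1},
    {"translation":[0.028,0,0],"spin":-1},
    {"translation":[0.028,0,0],"spin":-1}
  ]
}}

```text
time: 1.1
tool_pos: [0.3802, -0.4937, 0.2305]
tcp_rot: [-2.663, -1.664, 0.0]
wrist_force: [-0.4, -0.3, -0.5]
width: 1.002
```

Emit:
{"name": "play_rows", "arguments": {
  "series": [
    {"translation":[0.028,0,0],"spin":-1},
    {"translation":[0.028,0,0],"spin":-1},
    {"translation":[0.028,0,0],"spin":-1},
    {"translation":[0.028,0,0],"spin":-1},
    {"translation":[0.028,0,0],"spin":-1}
  ]
}}

```text
time: 1.6
tool_pos: [0.4185, -0.3601, 0.2307]
tcp_rot: [-2.24, -2.202, -0.0]
wrist_force: [1.4, 0.7, 0.6]
width: 0.999
```

Emit:
{"name": "play_rows", "arguments": {
  "series": [
    {"translation":[0.0,0,0],"spin":-0.6},
    {"translation":[0,0,0],"spin":0},
    {"translation":[0,0,0],"spin":0}
  ]
}}

```text
time: 1.9
tool_pos: [0.4183, -0.3615, 0.2311]
tcp_rot: [-2.188, -2.254, 0.0]
wrist_force: [-0.3, 0.1, 0.5]
width: 0.999
```

```bash
python3 - <<'E'
from h import *
plan((.4001,-.3131,.18))
cv2.imwrite("pics/a_side.png",bot.read_camera("side"));cv2.imwrite("pics/a_top.png",bot.read_camera("top"))
E
```

```text
t 1.9 tcp [ 0.4183 -0.3615  0.2311] yaxis deg 1.73 tilt [-0.  0. -1.] w 0.999 F [-0.3  0.1  0.5]
-> [ 0.4001 -0.3131  0.18  ] tool shift [ 0.049  -0.0167  0.0511]
```

Emit:
{"name": "play_rows", "arguments": {
  "series": [
    {"translation":[0.049,-0.0165,0],"spin":0},
    {"translation":[0,0,0.04],"spin":0},
    {"translation":[0,0,0.03],"spin":0},
    {"translation":[0,0,0],"spin":0}
  ]
}}

```text
time: 2.4
tool_pos: [0.3978, -0.3124, 0.1568]
tcp_rot: [-2.181, -2.248, 0.001]
wrist_force: [-0.3, 0.8, -0.4]
width: 0.999
```

```bash
python3 - <<'E'
from h import *
plan((.4001,-.3131,.045))
a=bot.read_camera("side");b=bot.read_camera("top")
for n in("side","top"): print(n,px(n,bot.read_state()["tool_pos"]).round(1),px(n,np.array([.4001,-.3131,.112])).round(1))
a=cv2.resize(a[280:480,150:350],None,fx=2,fy=2);b=cv2.resize(b[200:400,420:620],None,fx=2,fy=2)
cv2.imwrite("pics/b.png",np.hstack([a,b]))
E
```

```text
t 2.4 tcp [ 0.3978 -0.3124  0.1568] yaxis deg 1.73 tilt [-0.007  0.006 -1.   ] w 0.999 F [-0.3  0.8 -0.4]
-> [ 0.4001 -0.3131  0.045 ] tool shift [-0.0015  0.003   0.1117]
side [241.5 359.8] [245.4 377.7]
top [534.7 321.4] [519. 320.]
```

View pics/b.png

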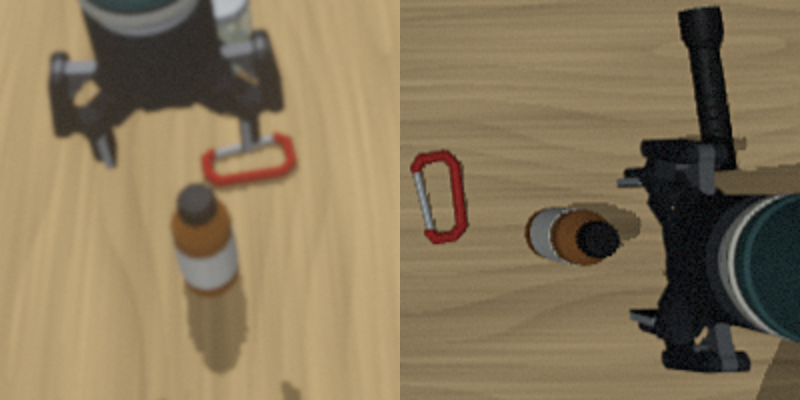

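Side crop: bottle cap at (197,203). Fingertips are at about (108,160) and (250,145). Top crop: tips are at about (622,183) and (637,316), cap at (598,240). I'll check whether the tip midpoints match the projections.

```bash
python3 - <<'E'
from h import *
s=bot.read_state();R=Ro.from_rotvec(s["tcp_rot"]).as_matrix();p=s["tool_pos"]
for n in("side","top"):
  print(n,[px(n,p+R@np.array([0,y,-.013])).round(1) for y in(-.0425,-.05,.0425,.05)])
for n,P in(("side",[(204,360),(275,352.5)]),("top",[(531,291.5),(538.5,358)])):
  q=[w(n,u,v,.17) for u,v in P];print(n,q,(q[0]+q[1])/2)
E
```

```text
side [array([208.9, 358.5]), array([203.3, 359.2]), array([271.4, 350.7]), array([276.8, 350. ])]
top [array([541.9, 352.5]), array([542.5, 357.9]), array([536. , 291.9]), array([535.5, 286.6])]
side [array([ 0.3508, -0.315 ,  0.17  ]), array([ 0.4478, -0.3143,  0.17  ])] [ 0.3993  -0.31465  0.17   ]
top [array([ 0.4437, -0.3084,  0.17  ]), array([ 0.3501, -0.3128,  0.17  ])] [ 0.3969 -0.3106  0.17  ]
```

Emit:
{"name": "play_rows", "arguments": {
  "series": [
    {"translation":[-0.003,0.0045,0.03],"spin":0},
    {"translation":[0,0,0.04],"spin":0},
    {"translation":[0,0,0.03],"spin":0},
    {"translation":[0,0,0],"spin":0},
    {"translation":[0,0,0],"spin":0}
  ]
}}

```text
time: 3.0
tool_pos: [0.4066, -0.3187, 0.0628]
tcp_rot: [2.186, 2.254, 0.0]
wrist_force: [-0.3, -1.3, 0.2]
width: 0.998
```

```bash
python3 - <<'E'
from h import *
plan((.4025,-.3155,.045))
E
```

```text
t 3.0 tcp [ 0.4066 -0.3187  0.0628] yaxis deg 1.76 tilt [ 0.001 -0.001 -1.   ] w 0.998 F [-0.3 -1.3  0.2]
-> [ 0.4025 -0.3155  0.045 ] tool shift [ 0.0033 -0.004   0.0178]
```

Emit:
{"name": "play_rows", "arguments": {
  "series": [
    {"translation":[0.0033,-0.004,0.0175],"spin":0},
    {"translation":[0,0,0],"spin":0},
    {"translation":[0,0,0],"spin":0}
  ]
}}

```text
time: 3.3
tool_pos: [0.4027, -0.3155, 0.046]
tcp_rot: [2.184, 2.254, 0.0]
wrist_force: [1.7, 0.1, 1.1]
width: 0.999
```

Emit:
{"name": "play_rows", "arguments": {
  "series": [
    {"translation":[0,0,0],"spin":0},
    {"translation":[0,0,0],"spin":0},
    {"translation":[0,0,0],"spin":0},
    {"translation":[0,0,0],"spin":0},
    {"translation":[0,0,0],"spin":0}
  ],
  "jaw": -1,
  "force": 40
}}

```text
time: 3.8
tool_pos: [0.4019, -0.3149, 0.0448]
tcp_rot: [2.185, 2.255, -0.0]
wrist_force: [-1.4, 0.9, 5.4]
width: 0.527
```

```bash
python3 - <<'E'
from h import *
plan((.4025,-.3155,.21),(.650,.171,.21),(.650,.171,.068))
E
```

```text
t 3.8 tcp [ 0.4019 -0.3149  0.0448] yaxis deg 1.8 tilt [ 0.001 -0.001 -1.   ] w 0.527 F [-1.4  0.9  5.4]
-> [ 0.4025 -0.3155  0.21  ] tool shift [-0.0008  0.0007 -0.1652]
-> [0.65  0.171 0.21 ] tool shift [ 4.785e-01  2.627e-01 -2.000e-04]
-> [0.65  0.171 0.068] tool shift [ 1.00e-04 -1.00e-04  1.42e-01]
```

Emit:
{"name": "play_rows", "arguments": {
  "series": [
    {"translation":[0,0,-0.03],"spin":0},
    {"translation":[0,0,-0.045],"spin":0},
    {"translation":[0,0,-0.045],"spin":0},
    {"translation":[0,0,-0.045],"spin":0},
    {"translation":[0.02,0.011,0],"spin":0}
  ]
}}

```text
time: 4.3
tool_pos: [0.415, -0.2983, 0.2167]
tcp_rot: [2.179, 2.243, 0.0]
wrist_force: [1.1, -0.1, -1.4]
width: 0.53
```

Emit:
{"name": "play_rows", "arguments": {
  "series": [
    {"translation":[0.04,0.022,0],"spin":0},
    {"translation":[0.042,0.023,0],"spin":0},
    {"translation":[0.042,0.023,0],"spin":0},
    {"translation":[0.042,0.023,0],"spin":0},
    {"translation":[0.042,0.023,0],"spin":0}
  ]
}}

```text
time: 4.8
tool_pos: [0.5194, -0.0806, 0.2083]
tcp_rot: [-2.186, -2.255, 0.001]
wrist_force: [0.5, -0.6, -2.3]
width: 0.527
```

Emit:
{"name": "play_rows", "arguments": {
  "series": [
    {"translation":[0.042,0.023,0],"spin":0},
    {"translation":[0.042,0.023,0],"spin":0},
    {"translation":[0.042,0.023,0],"spin":0},
    {"translation":[0.042,0.023,0],"spin":0},
    {"translation":[0.042,0.023,0],"spin":0}
  ]
}}

```text
time: 5.3
tool_pos: [0.6277, 0.1329, 0.2079]
tcp_rot: [-2.185, -2.256, 0.002]
wrist_force: [1.1, -0.3, -2.4]
width: 0.53
```

Emit:
{"name": "play_rows", "arguments": {
  "series": [
    {"translation":[0.04,0.022,0],"spin":0},
    {"translation":[0,0,0],"spin":0},
    {"translation":[0,0,0],"spin":0},
    {"translation":[0,0,0],"spin":0}
  ]
}}

```text
time: 5.7
tool_pos: [0.6475, 0.1709, 0.2079]
tcp_rot: [-2.186, -2.255, 0.003]
wrist_force: [0.0, -0.9, -2.4]
width: 0.529
```

```bash
python3 - <<'E'
from h import *
plan((.650,.171,.1),(.650,.171,.067))
a=bot.read_camera("side");b=bot.read_camera("top")
a=cv2.resize(a[50:300,250:450],None,fx=2,fy=2);b=cv2.resize(b[50:300,120:320],None,fx=2,fy=2)
cv2.imwrite("pics/c.png",np.hstack([a,b]))
E
```

```text
t 5.7 tcp [0.6475 0.1709 0.2079] yaxis deg 1.79 tilt [-0.002 -0.001 -1.   ] w 0.529 F [ 0.  -0.9 -2.4]
-> [0.65  0.171 0.1  ] tool shift [1.000e-04 2.700e-03 1.079e-01]
-> [0.65  0.171 0.067] tool shift [0.     0.0001 0.033 ]
```

View pics/c.png

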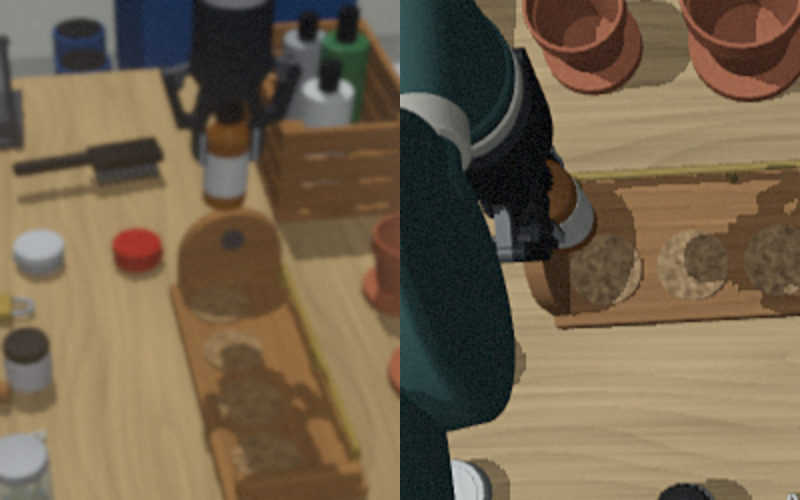

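The bottle is held upright above the arched-end disc (side crop bottle bottom at (225,203)), clear of the board. Lowering it now.

Emit:
{"name": "play_rows", "arguments": {
  "series": [
    {"translation":[0,0.0027,0.03],"spin":0},
    {"translation":[0,0,0.045],"spin":0},
    {"translation":[0,0,0.045],"spin":0},
    {"translation":[0,0,0.012],"spin":0},
    {"translation":[0,0,0],"spin":0}
  ]
}}

```text
time: 6.3
tool_pos: [0.6485, 0.1702, 0.0741]
tcp_rot: [-2.186, -2.252, 0.008]
wrist_force: [0.6, 0.2, -1.3]
width: 0.527
```

Emit:
{"name": "play_rows", "arguments": {
  "series": [
    {"translation":[0,0,0],"spin":0},
    {"translation":[0,0,0],"spin":0}
  ]
}}

```text
time: 6.5
tool_pos: [0.6537, 0.172, 0.0805]
tcp_rot: [2.185, 2.253, 0.008]
wrist_force: [-0.2, 0.2, -1.1]
width: 0.53
```

```bash
python3 - <<'E'
from h import *
plan((.650,.171,.0665))
E
```

```text
t 6.5 tcp [0.6537 0.172  0.0805] yaxis deg 1.77 tilt [ 0.006  0.001 -1.   ] w 0.53 F [-0.2  0.2 -1.1]
-> [0.65   0.171  0.0665] tool shift [-0.0009 -0.0038  0.0139]
```

Emit:
{"name": "play_rows", "arguments": {
  "series": [
    {"translation":[-0.001,-0.003,0.007],"spin":0},
    {"translation":[0,0,0],"spin":0},
    {"translation":[0,0,0],"spin":0},
    {"translation":[0,0,0],"spin":0}
  ]
}}

```text
time: 6.9
tool_pos: [0.6482, 0.1707, 0.0701]
tcp_rot: [2.186, 2.256, 0.001]
wrist_force: [0.6, 0.6, -1.8]
width: 0.528
```

```bash
python3 - <<'E'
from h import *
plan((.650,.171,.0665))
E
```

```text
t 6.9 tcp [0.6482 0.1707 0.0701] yaxis deg 1.81 tilt [ 0.  0. -1.] w 0.528 F [ 0.6  0.6 -1.8]
-> [0.65   0.171  0.0665] tool shift [0.0002 0.0019 0.0036]
```

Emit:
{"name": "play_rows", "arguments": {
  "series": [
    {"translation":[0,0.002,0.0025],"spin":0},
    {"translation":[0,0,0.001],"spin":0},
    {"translation":[0,0,0.001],"spin":0},
    {"translation":[0,0,0],"spin":0},
    {"translation":[0,0,0],"spin":0}
  ]
}}

```text
time: 7.4
tool_pos: [0.6503, 0.1708, 0.0659]
tcp_rot: [2.186, 2.256, 0.001]
wrist_force: [-1.6, -0.5, 3.3]
width: 0.53
```

```bash
python3 - <<'E'
from h import *
plan()
b=bot.read_camera("top");a=bot.read_camera("side")
a=cv2.resize(a[100:250,300:450],None,fx=3,fy=3);b=cv2.resize(b[100:250,150:265],None,fx=3,fy=3)
cv2.imwrite("pics/d.png",np.hstack([a,b]))
E
```

```text
t 7.4 tcp [0.6503 0.1708 0.0659] yaxis deg 1.8 tilt [ 0.  0. -1.] w 0.53 F [-1.6 -0.5  3.3]
```

View pics/d.png

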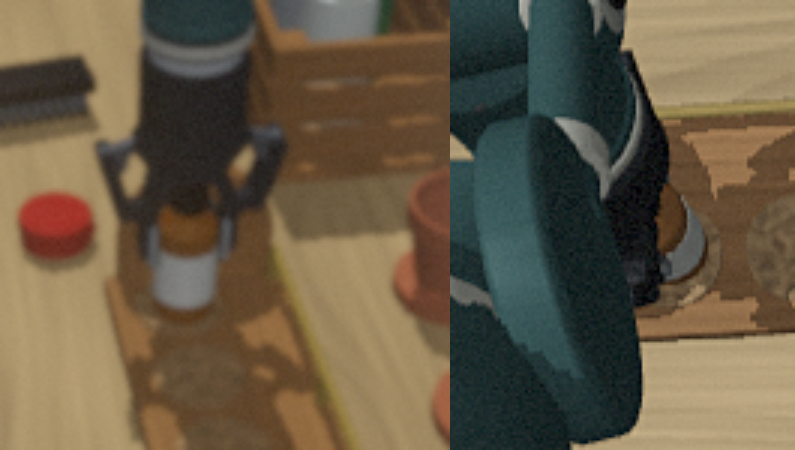

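The force shows contact at the disc height, and the bottle stands within the disc. Releasing.

Emit:
{"name": "play_rows", "arguments": {
  "series": [
    {"translation":[0,0,0],"spin":0},
    {"translation":[0,0,0],"spin":0},
    {"translation":[0,0,0],"spin":0},
    {"translation":[0,0,0],"spin":0}
  ],
  "jaw": 1
}}

```text
time: 7.9
tool_pos: [0.6499, 0.1706, 0.0649]
tcp_rot: [-2.186, -2.256, 0.0]
wrist_force: [-0.1, -0.1, -0.7]
width: 1.001
```

Emit:
{"name": "play_rows", "arguments": {
  "series": [
    {"translation":[0,0,-0.02],"spin":0},
    {"translation":[0,0,-0.04],"spin":0},
    {"translation":[0,0,-0.045],"spin":0},
    {"translation":[0,0,-0.045],"spin":0},
    {"translation":[0,0,0],"spin":0}
  ]
}}

```text
time: 8.4
tool_pos: [0.655, 0.1718, 0.2249]
tcp_rot: [2.18, 2.25, 0.02]
wrist_force: [0.2, -0.7, 0.5]
width: 0.998
```

```bash
python3 - <<'E'
from h import *
plan((.4189,-.0906,.21),(.4189,-.0906,.04))
E
```

```text
t 8.4 tcp [0.655  0.1718 0.2249] yaxis deg 1.8 tilt [ 0.015  0.003 -1.   ] w 0.998 F [ 0.2 -0.7  0.5]
-> [ 0.4189 -0.0906  0.21  ] tool shift [-0.2549 -0.2444  0.0105]
-> [ 0.4189 -0.0906  0.04  ] tool shift [-0.0005 -0.0026  0.17  ]
```

Emit:
{"name": "play_rows", "arguments": {
  "series": [
    {"translation":[-0.032,-0.03,0],"spin":0},
    {"translation":[-0.032,-0.03,0],"spin":0},
    {"translation":[-0.032,-0.03,0],"spin":0},
    {"translation":[-0.032,-0.03,0],"spin":0},
    {"translation":[-0.032,-0.03,0],"spin":0}
  ]
}}

```text
time: 8.9
tool_pos: [0.5037, 0.005, 0.2147]
tcp_rot: [-2.186, -2.257, 0.001]
wrist_force: [0.5, -1.1, 0.4]
width: 1.0
```

Emit:
{"name": "play_rows", "arguments": {
  "series": [
    {"translation":[-0.032,-0.03,0],"spin":0},
    {"translation":[-0.032,-0.03,0],"spin":0},
    {"translation":[-0.03,-0.029,0],"spin":0},
    {"translation":[0,0,0.04],"spin":0},
    {"translation":[0,0,0.03],"spin":0}
  ]
}}

```text
time: 9.4
tool_pos: [0.4186, -0.0919, 0.1447]
tcp_rot: [2.188, 2.251, 0.002]
wrist_force: [0.1, 0.1, -0.8]
width: 0.998
```

Emit:
{"name": "play_rows", "arguments": {
  "series": [
    {"translation":[0,0,0],"spin":0},
    {"translation":[0,0,0],"spin":0},
    {"translation":[0,0,0],"spin":0},
    {"translation":[0,0,0],"spin":0}
  ]
}}

```text
time: 9.8
tool_pos: [0.4208, -0.0908, 0.1471]
tcp_rot: [2.184, 2.255, 0.002]
wrist_force: [-0.3, 0.1, 0.4]
width: 1.003
```

```bash
python3 - <<'E'
from h import *
plan((.4189,-.0906,.04))
b=bot.read_camera("top");a=bot.read_camera("side")
a=cv2.resize(a[100:250,270:450],None,fx=3,fy=3);b=cv2.resize(b[120:270,170:255],None,fx=3,fy=3)
cv2.imwrite("pics/e.png",np.hstack([a,b]))
E
```

```text
t 9.8 tcp [ 0.4208 -0.0908  0.1471] yaxis deg 1.84 tilt [ 0.003 -0.001 -1.   ] w 1.003 F [-0.3  0.1  0.4]
-> [ 0.4189 -0.0906  0.04  ] tool shift [ 0.0004 -0.0022  0.1071]
```

View pics/e.png

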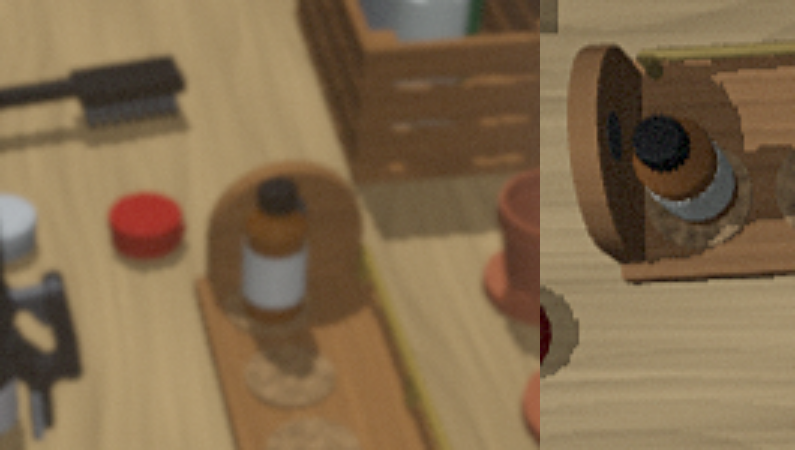

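The bottle stands upright on the arched-end disc: cap at top-crop (661,141), i.e. full-image (210.3,167). Next I'll descend on the jar and check the bottle's centring numerically.

Emit:
{"name": "play_rows", "arguments": {
  "series": [
    {"translation":[0,-0.001,0.03],"spin":0},
    {"translation":[0,0,0.04],"spin":0},
    {"translation":[0,0,0.03],"spin":0},
    {"translation":[0,0,0.01],"spin":0},
    {"translation":[0,0,0],"spin":0}
  ]
}}

```text
time: 10.4
tool_pos: [0.4171, -0.0903, 0.0344]
tcp_rot: [-2.184, -2.254, 0.002]
wrist_force: [-0.1, -0.4, -0.2]
width: 1.004
```

Emit:
{"name": "play_rows", "arguments": {
  "series": [
    {"translation":[0,0,0],"spin":0},
    {"translation":[0,0,0],"spin":0},
    {"translation":[0,0,0],"spin":0}
  ]
}}

```text
time: 10.7
tool_pos: [0.4197, -0.0911, 0.0369]
tcp_rot: [2.184, 2.254, 0.003]
wrist_force: [-0.6, -0.2, 0.7]
width: 0.998
```

```bash
python3 - <<'E'
from h import *
plan((.4189,-.0906,.035))
print("bottle top",w("top",210.3,167,.133),"disc .647,.1715; side",w("side",270+279/3,100+188/3,.133),"disc .653,.1715?")
E
```

```text
t 10.7 tcp [ 0.4197 -0.0911  0.0369] yaxis deg 1.8 tilt [ 0.003 -0.001 -1.   ] w 0.998 F [-0.6 -0.2  0.7]
-> [ 0.4189 -0.0906  0.035 ] tool shift [ 0.0005 -0.0008  0.0019]
bottle top [0.647  0.1667 0.133 ] disc .647,.1715; side [0.6525 0.1675 0.133 ] disc .653,.1715?
```

Emit:
{"name": "play_rows", "arguments": {
  "series": [
    {"translation":[0,0,0],"spin":0},
    {"translation":[0,0,0],"spin":0},
    {"translation":[0,0,0],"spin":0},
    {"translation":[0,0,0],"spin":0},
    {"translation":[0,0,0],"spin":0}
  ],
  "jaw": -1
}}

```text
time: 11.2
tool_pos: [0.4185, -0.0909, 0.036]
tcp_rot: [2.186, 2.256, 0.0]
wrist_force: [-1.6, 0.1, 6.7]
width: 0.673
```

Emit:
{"name": "play_rows", "arguments": {
  "series": [
    {"translation":[0,0,-0.02],"spin":0},
    {"translation":[0,0,-0.04],"spin":0},
    {"translation":[0,0,-0.045],"spin":0},
    {"translation":[0,0,-0.035],"spin":0},
    {"translation":[0,0,0],"spin":0}
  ]
}}

```text
time: 11.7
tool_pos: [0.422, -0.0918, 0.1808]
tcp_rot: [2.18, 2.249, 0.008]
wrist_force: [1.2, 0.1, -1.4]
width: 0.672
```

```bash
python3 - <<'E'
from h import *
plan((.6525,.0915,.18))
E
```

```text
t 11.7 tcp [ 0.422  -0.0918  0.1808] yaxis deg 1.8 tilt [ 0.011 -0.003 -1.   ] w 0.672 F [ 1.2  0.1 -1.4]
-> [0.6525 0.0915 0.18  ] tool shift [0.176  0.2361 0.0027]
```

Emit:
{"name": "play_rows", "arguments": {
  "series": [
    {"translation":[0.025,0.034,0],"spin":0},
    {"translation":[0.025,0.034,0],"spin":0},
    {"translation":[0.025,0.034,0],"spin":0},
    {"translation":[0.025,0.034,0],"spin":0},
    {"translation":[0.025,0.034,0],"spin":0}
  ]
}}

```text
time: 12.2
tool_pos: [0.5839, 0.0407, 0.1727]
tcp_rot: [-2.185, -2.254, 0.004]
wrist_force: [-0.4, -0.0, -2.0]
width: 0.672
```

Emit:
{"name": "play_rows", "arguments": {
  "series": [
    {"translation":[0.025,0.034,0],"spin":0},
    {"translation":[0.025,0.035,0],"spin":0},
    {"translation":[0,0,0],"spin":0},
    {"translation":[0,0,0],"spin":0},
    {"translation":[0,0,0],"spin":0}
  ]
}}

```text
time: 12.7
tool_pos: [0.6498, 0.0911, 0.1732]
tcp_rot: [-2.185, -2.254, 0.005]
wrist_force: [0.0, 0.4, -1.8]
width: 0.672
```

Emit:
{"name": "play_rows", "arguments": {
  "series": [
    {"translation":[0,0,0.02],"spin":0},
    {"translation":[0,0,0.04],"spin":0},
    {"translation":[0,0,0.04],"spin":0},
    {"translation":[0,0,0.01],"spin":0},
    {"translation":[0,0,0],"spin":0}
  ]
}}

```text
time: 13.2
tool_pos: [0.6485, 0.0907, 0.0628]
tcp_rot: [-2.185, -2.252, 0.007]
wrist_force: [-0.3, -0.3, -1.4]
width: 0.667
```

Emit:
{"name": "play_rows", "arguments": {
  "series": [
    {"translation":[0,0,0],"spin":0},
    {"translation":[0,0,0],"spin":0},
    {"translation":[0,0,0],"spin":0}
  ]
}}

```text
time: 13.5
tool_pos: [0.6535, 0.0919, 0.0681]
tcp_rot: [2.184, 2.254, 0.005]
wrist_force: [0.9, 0.5, -2.4]
width: 0.671
```

```bash
python3 - <<'E'
from h import *
plan((.6525,.0915,.058))
b=bot.read_camera("top");a=bot.read_camera("side")
a=cv2.resize(a[100:275,310:450],None,fx=3,fy=3);b=cv2.resize(b[110:285,170:290],None,fx=3,fy=3)
cv2.imwrite("pics/f.png",np.hstack([a,b]))
E
```

```text
t 13.5 tcp [0.6535 0.0919 0.0681] yaxis deg 1.79 tilt [ 0.004  0.    -1.   ] w 0.671 F [ 0.9  0.5 -2.4]
-> [0.6525 0.0915 0.058 ] tool shift [-0.0004 -0.001   0.01  ]
```

View pics/f.png

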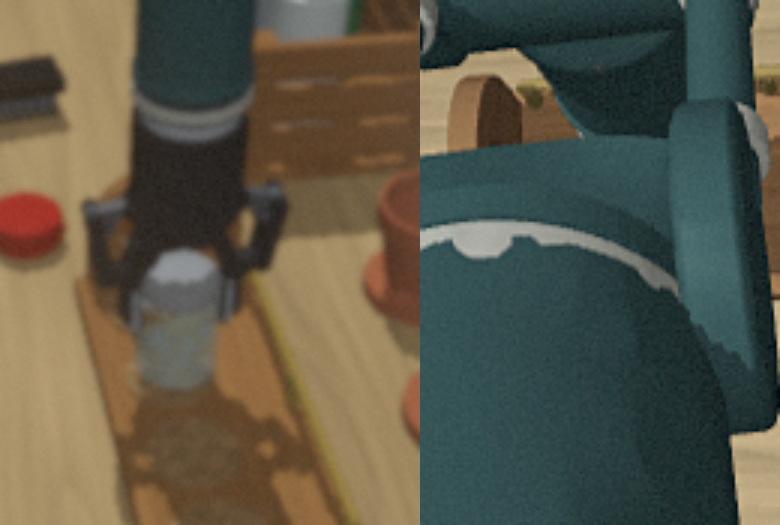

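Emit:
{"name": "play_rows", "arguments": {
  "series": [
    {"translation":[0.001,0,0.007],"spin":0},
    {"translation":[0,0,0],"spin":0},
    {"translation":[0,0,0],"spin":0},
    {"translation":[0,0,0],"spin":0}
  ]
}}

```text
time: 14.0
tool_pos: [0.6513, 0.0927, 0.058]
tcp_rot: [-2.186, -2.256, 0.001]
wrist_force: [-0.1, 0.3, -2.3]
width: 0.668
```

```bash
python3 - <<'E'
from h import *
plan((.6525,.0925,.057))
E
```

```text
t 14.0 tcp [0.6513 0.0927 0.058 ] yaxis deg 1.8 tilt [-0. -0. -1.] w 0.668 F [-0.1  0.3 -2.3]
-> [0.6525 0.0925 0.057 ] tool shift [-0.0003  0.0012  0.001 ]
```

Emit:
{"name": "play_rows", "arguments": {
  "series": [
    {"translation":[0,0.001,0.001],"spin":0},
    {"translation":[0,0,0.0005],"spin":0},
    {"translation":[0,0,0],"spin":0},
    {"translation":[0,0,0],"spin":0}
  ]
}}

```text
time: 14.4
tool_pos: [0.6528, 0.0928, 0.0571]
tcp_rot: [2.186, 2.256, 0.001]
wrist_force: [-0.8, 1.1, 0.3]
width: 0.669
```

```bash
python3 - <<'E'
from h import *
plan((.6525,.0925,.057))
E
```

```text
t 14.4 tcp [0.6528 0.0928 0.0571] yaxis deg 1.79 tilt [ 0.001  0.    -1.   ] w 0.669 F [-0.8  1.1  0.3]
-> [0.6525 0.0925 0.057 ] tool shift [-0.0002 -0.0003  0.0001]
```

Emit:
{"name": "play_rows", "arguments": {
  "series": [
    {"translation":[0,0,0],"spin":0},
    {"translation":[0,0,0],"spin":0},
    {"translation":[0,0,0],"spin":0},
    {"translation":[0,0,0],"spin":0}
  ],
  "jaw": 1
}}

```text
time: 14.8
tool_pos: [0.6526, 0.0927, 0.0569]
tcp_rot: [2.186, 2.256, 0.0]
wrist_force: [0.3, 0.8, 0.0]
width: 1.002
```

Emit:
{"name": "play_rows", "arguments": {
  "series": [
    {"translation":[0,0,-0.02],"spin":0},
    {"translation":[0,0,-0.04],"spin":0},
    {"translation":[0,0,-0.045],"spin":0},
    {"translation":[0,0,-0.015],"spin":0},
    {"translation":[0,-0.025,0],"spin":0}
  ]
}}

```text
time: 15.3
tool_pos: [0.6325, 0.0922, 0.1819]
tcp_rot: [2.182, 2.251, 0.013]
wrist_force: [-0.8, -0.4, -0.3]
width: 1.0
```

Emit:
{"name": "play_rows", "arguments": {
  "series": [
    {"translation":[0.0015,-0.04,0],"spin":0},
    {"translation":[0.0015,-0.04,0],"spin":0},
    {"translation":[0.0015,-0.04,0],"spin":0},
    {"translation":[0.001,-0.04,0],"spin":0},
    {"translation":[0.001,-0.04,0],"spin":0}
  ]
}}

```text
time: 15.8
tool_pos: [0.4255, 0.092, 0.1761]
tcp_rot: [-2.186, -2.255, 0.001]
wrist_force: [0.3, 0.4, 1.1]
width: 1.002
```

Emit:
{"name": "play_rows", "arguments": {
  "series": [
    {"translation":[0,0,0.03],"spin":0},
    {"translation":[0,0,0.04],"spin":0},
    {"translation":[0,0,0],"spin":0},
    {"translation":[0,0,0],"spin":0},
    {"translation":[0,0,0],"spin":0}
  ]
}}

```text
time: 16.3
tool_pos: [0.4289, 0.0924, 0.1084]
tcp_rot: [2.186, 2.255, 0.003]
wrist_force: [0.4, 0.1, 0.9]
width: 0.999
```

```bash
python3 - <<'E'
from h import *
plan((.4272,.092,.018))
b=bot.read_camera("top");a=bot.read_camera("side");cv2.imwrite("pics/g_top.png",b);cv2.imwrite("pics/g_side.png",a)
a=cv2.resize(a[130:270,310:430],None,fx=4,fy=4);b=cv2.resize(b[120:260,175:255],None,fx=4,fy=4)
cv2.imwrite("pics/g.png",np.hstack([a,b]))
E
```

```text
t 16.3 tcp [0.4289 0.0924 0.1084] yaxis deg 1.79 tilt [ 0.002  0.    -1.   ] w 0.999 F [0.4 0.1 0.9]
-> [0.4272 0.092  0.018 ] tool shift [-0.0004 -0.002   0.0904]
```

View pics/g.png

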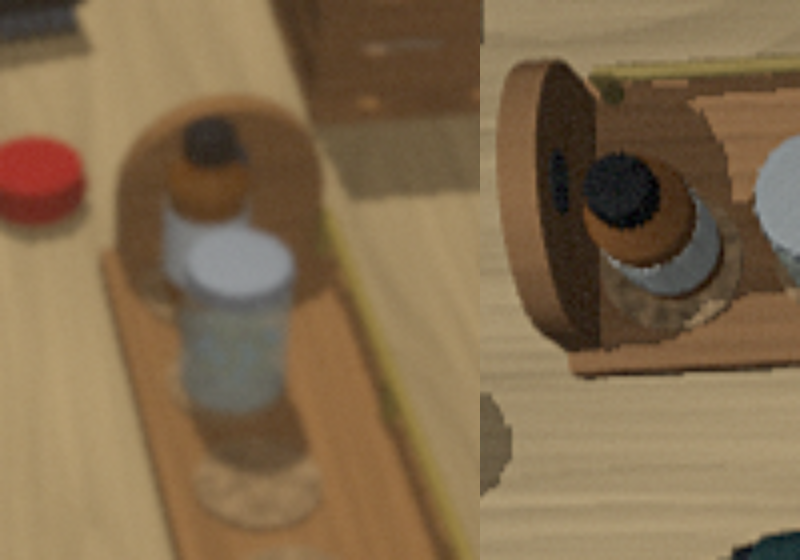

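Jar upright on disc 2, bottle on disc 1. I'll continue with the pot and check the jar numerically from the side view (lid at side px (370,196.8)).

Emit:
{"name": "play_rows", "arguments": {
  "series": [
    {"translation":[0,-0.002,0.03],"spin":0},
    {"translation":[0,0,0.04],"spin":0},
    {"translation":[0,0,0.019],"spin":0},
    {"translation":[0,0,0],"spin":0},
    {"translation":[0,0,0],"spin":0}
  ]
}}

```text
time: 16.9
tool_pos: [0.4265, 0.0923, 0.0188]
tcp_rot: [2.186, 2.255, 0.001]
wrist_force: [-0.7, -0.2, -0.1]
width: 0.999
```

```bash
python3 - <<'E'
from h import *
plan((.4272,.092,.018))
print("jar",w("side",370,196.75,.103),"base",w("side",310+235/4,130+385/4,.021), "disc", [w("side",u,v,.021) for u,v in((310+257/4,130+490/4),)],px("side",np.array([.6524,.0913,.021])))
E
```

```text
t 16.9 tcp [0.4265 0.0923 0.0188] yaxis deg 1.79 tilt [ 0.001  0.    -1.   ] w 0.999 F [-0.7 -0.2 -0.1]
-> [0.4272 0.092  0.018 ] tool shift [-0.0003  0.0007  0.0008]
jar [0.6551 0.0878 0.103 ] base [0.6565 0.0874 0.021 ] disc [array([0.6537, 0.0062, 0.021 ])] [366.60093968 225.20397285]
```

Emit:
{"name": "play_rows", "arguments": {
  "series": [
    {"translation":[0,0,0],"spin":0},
    {"translation":[0,0,0],"spin":0},
    {"translation":[0,0,0],"spin":0},
    {"translation":[0,0,0],"spin":0},
    {"translation":[0,0,0],"spin":0}
  ],
  "jaw": -1
}}

```text
time: 17.4
tool_pos: [0.4271, 0.0924, 0.0196]
tcp_rot: [2.185, 2.255, 0.004]
wrist_force: [-0.5, -0.8, 6.3]
width: 0.598
```

Emit:
{"name": "play_rows", "arguments": {
  "series": [
    {"translation":[0,0,-0.02],"spin":0},
    {"translation":[0,0,-0.04],"spin":0},
    {"translation":[0,0,-0.045],"spin":0},
    {"translation":[0,0,-0.035],"spin":0},
    {"translation":[0,0,0],"spin":0}
  ]
}}

```text
time: 17.9
tool_pos: [0.43, 0.0929, 0.1643]
tcp_rot: [2.181, 2.251, 0.016]
wrist_force: [0.5, 0.5, -0.1]
width: 0.594
```

```bash
python3 - <<'E'
from h import *
plan((.652,.011,.15))
E
```

```text
t 17.9 tcp [0.43   0.0929 0.1643] yaxis deg 1.8 tilt [ 0.012  0.002 -1.   ] w 0.594 F [ 0.5  0.5 -0.1]
-> [0.652 0.011 0.15 ] tool shift [-0.0888  0.2191  0.0169]
```

Emit:
{"name": "play_rows", "arguments": {
  "series": [
    {"translation":[-0.0147,0.037,0],"spin":0},
    {"translation":[-0.0147,0.037,0],"spin":0},
    {"translation":[-0.0147,0.037,0],"spin":0},
    {"translation":[-0.0147,0.037,0],"spin":0},
    {"translation":[-0.0147,0.037,0],"spin":0}
  ]
}}

```text
time: 18.4
tool_pos: [0.6132, 0.0238, 0.1565]
tcp_rot: [-2.186, -2.255, 0.002]
wrist_force: [-0.3, 1.0, -1.1]
width: 0.595
```

Emit:
{"name": "play_rows", "arguments": {
  "series": [
    {"translation":[-0.0147,0.0375,0],"spin":0},
    {"translation":[0,0,0.03],"spin":0},
    {"translation":[0,0,0.04],"spin":0},
    {"translation":[0,0,0.03],"spin":0},
    {"translation":[0,0,0.008],"spin":0}
  ]
}}

```text
time: 18.9
tool_pos: [0.6458, 0.0109, 0.0438]
tcp_rot: [-2.181, -2.25, 0.011]
wrist_force: [-0.9, -0.4, -1.2]
width: 0.596
```

Emit:
{"name": "play_rows", "arguments": {
  "series": [
    {"translation":[0,0,0],"spin":0},
    {"translation":[0,0,0],"spin":0},
    {"translation":[0,0,0],"spin":0},
    {"translation":[0,0,0],"spin":0}
  ]
}}

```text
time: 19.3
tool_pos: [0.6522, 0.011, 0.0522]
tcp_rot: [2.184, 2.254, 0.004]
wrist_force: [-0.2, -0.4, -1.0]
width: 0.596
```

```bash
python3 - <<'E'
from h import *
plan((.652,.011,.041))
E
```

```text
t 19.3 tcp [0.6522 0.011  0.0522] yaxis deg 1.8 tilt [ 0.004 -0.    -1.   ] w 0.596 F [-0.2 -0.4 -1. ]
-> [0.652 0.011 0.041] tool shift [ 0.     -0.0003  0.0112]
```

Emit:
{"name": "play_rows", "arguments": {
  "series": [
    {"translation":[0,0,0.007],"spin":0},
    {"translation":[0,0,0],"spin":0},
    {"translation":[0,0,0],"spin":0},
    {"translation":[0,0,0],"spin":0}
  ]
}}

```text
time: 19.7
tool_pos: [0.6505, 0.011, 0.0427]
tcp_rot: [-2.186, -2.256, 0.0]
wrist_force: [-0.1, -0.5, -2.1]
width: 0.597
```

```bash
python3 - <<'E'
from h import *
plan((.652,.011,.040))
E
```

```text
t 19.7 tcp [0.6505 0.011  0.0427] yaxis deg 1.79 tilt [-0.  0. -1.] w 0.597 F [-0.1 -0.5 -2.1]
-> [0.652 0.011 0.04 ] tool shift [-0.      0.0015  0.0027]
```

Emit:
{"name": "play_rows", "arguments": {
  "series": [
    {"translation":[0,0,0.0015],"spin":0},
    {"translation":[0,0,0.001],"spin":0},
    {"translation":[0,0,0],"spin":0},
    {"translation":[0,0,0],"spin":0}
  ]
}}

```text
time: 20.1
tool_pos: [0.6507, 0.0109, 0.0407]
tcp_rot: [2.186, 2.256, 0.0]
wrist_force: [-1.0, 0.1, 2.9]
width: 0.598
```

Emit:
{"name": "play_rows", "arguments": {
  "series": [
    {"translation":[0,0,0],"spin":0},
    {"translation":[0,0,0],"spin":0},
    {"translation":[0,0,0],"spin":0},
    {"translation":[0,0,0],"spin":0}
  ],
  "jaw": 1
}}

```text
time: 20.5
tool_pos: [0.6506, 0.011, 0.0401]
tcp_rot: [-2.186, -2.256, 0.0]
wrist_force: [0.4, 0.4, 0.5]
width: 1.002
```

Emit:
{"name": "play_rows", "arguments": {
  "series": [
    {"translation":[0,0,-0.02],"spin":0},
    {"translation":[0,0,-0.04],"spin":0},
    {"translation":[0,0,-0.045],"spin":0},
    {"translation":[0,0,-0.045],"spin":0},
    {"translation":[0,0,0],"spin":0}
  ]
}}

```text
time: 21.0
tool_pos: [0.6559, 0.0108, 0.1997]
tcp_rot: [2.179, 2.248, 0.016]
wrist_force: [0.8, -0.4, 1.2]
width: 0.999
```

```bash
python3 - <<'E'
from h import *
plan((.4455,.303,.18))
E
```

```text
t 21.0 tcp [0.6559 0.0108 0.1997] yaxis deg 1.8 tilt [ 0.015 -0.    -1.   ] w 0.999 F [ 0.8 -0.4  1.2]
-> [0.4455 0.303  0.18  ] tool shift [ 0.2986 -0.2014  0.0164]
```

Emit:
{"name": "play_rows", "arguments": {
  "series": [
    {"translation":[0.0373,-0.0245,0],"spin":0},
    {"translation":[0.0373,-0.0245,0],"spin":0},
    {"translation":[0.0373,-0.0245,0],"spin":0},
    {"translation":[0.0373,-0.0245,0],"spin":0},
    {"translation":[0.0373,-0.0245,0],"spin":0}
  ]
}}

```text
time: 21.5
tool_pos: [0.521, 0.1946, 0.1899]
tcp_rot: [-2.187, -2.255, -0.0]
wrist_force: [-0.1, 0.1, 0.7]
width: 1.001
```

Emit:
{"name": "play_rows", "arguments": {
  "series": [
    {"translation":[0.0373,-0.0245,0],"spin":0},
    {"translation":[0.0373,-0.0245,0],"spin":0},
    {"translation":[0.0373,-0.0245,0],"spin":0},
    {"translation":[0,0,0.045],"spin":0},
    {"translation":[0,0,0.045],"spin":0}
  ]
}}

```text
time: 22.0
tool_pos: [0.446, 0.3057, 0.1012]
tcp_rot: [2.181, 2.259, 0.009]
wrist_force: [0.7, -0.7, -0.8]
width: 0.997
```

Emit:
{"name": "play_rows", "arguments": {
  "series": [
    {"translation":[0,0,0],"spin":0},
    {"translation":[0,0,0],"spin":0},
    {"translation":[0,0,0],"spin":0},
    {"translation":[0,0,0],"spin":0}
  ]
}}

```text
time: 22.4
tool_pos: [0.4475, 0.3039, 0.1031]
tcp_rot: [2.186, 2.254, 0.008]
wrist_force: [-1.0, -1.1, 0.0]
width: 1.0
```

```bash
python3 - <<'E'
from h import *
plan((.4455,.303,.0))
b=bot.read_camera("top");a=bot.read_camera("side");cv2.imwrite("pics/h_top.png",b);cv2.imwrite("pics/h_side.png",a)
a=cv2.resize(a[130:310,320:440],None,fx=3.3,fy=3.3);b=cv2.resize(b[130:265,105:385],None,fx=2,fy=2)
o=np.zeros((600,960,3),np.uint8);o[:a.shape[0],:a.shape[1]]=a;o[:b.shape[0],400:400+b.shape[1]]=b
c=cv2.resize(cv2.imread("pics/h_side.png")[80:230,190:330],None,fx=2.2,fy=2.2);o[270:270+c.shape[0],400:400+c.shape[1]]=c
cv2.imwrite("pics/h.png",cv2.resize(o,(800,500)))
E
```

```text
t 22.4 tcp [0.4475 0.3039 0.1031] yaxis deg 1.75 tilt [ 0.004  0.003 -1.   ] w 1.0 F [-1.  -1.1  0. ]
-> [0.4455 0.303  0.    ] tool shift [-0.0011 -0.0025  0.1031]
```

View pics/h.png

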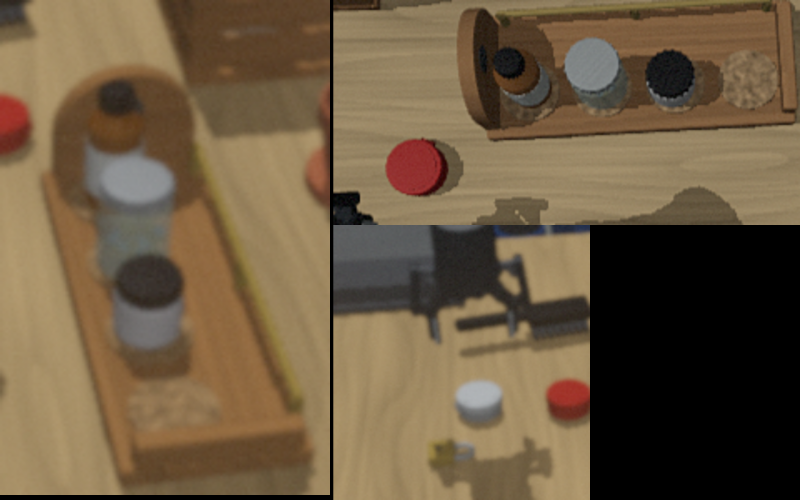

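The top view shows the bottle, jar and pot upright on discs 1–3 in order, with disc 4 empty. The gripper is above the silver tin. Descending slowly.

Emit:
{"name": "play_rows", "arguments": {
  "series": [
    {"translation":[-0.001,-0.0015,0.03],"spin":0},
    {"translation":[0,0,0.03],"spin":0},
    {"translation":[0,0,0.015],"spin":0},
    {"translation":[0,0,0.008],"spin":0},
    {"translation":[0,0,0.005],"spin":0}
  ]
}}

```text
time: 23.0
tool_pos: [0.4442, 0.3022, 0.0123]
tcp_rot: [2.187, 2.256, 0.001]
wrist_force: [-0.1, 0.2, 0.2]
width: 1.002
```

Emit:
{"name": "play_rows", "arguments": {
  "series": [
    {"translation":[0,0,0],"spin":0},
    {"translation":[0,0,0],"spin":0},
    {"translation":[0,0,0],"spin":0},
    {"translation":[0,0,0],"spin":0}
  ]
}}

```text
time: 23.4
tool_pos: [0.4445, 0.3024, 0.0131]
tcp_rot: [2.186, 2.256, 0.002]
wrist_force: [0.5, -0.4, -0.1]
width: 0.999
```

```bash
python3 - <<'E'
from h import *
plan((.4455,.303,.001))
E
```

```text
t 23.4 tcp [0.4445 0.3024 0.0131] yaxis deg 1.8 tilt [ 0.001  0.001 -1.   ] w 0.999 F [ 0.5 -0.4 -0.1]
-> [0.4455 0.303  0.001 ] tool shift [0.0006 0.001  0.0121]
```

Emit:
{"name": "play_rows", "arguments": {
  "series": [
    {"translation":[0.0005,0.001,0.006],"spin":0},
    {"translation":[0,0,0.006],"spin":0},
    {"translation":[0,0,0],"spin":0},
    {"translation":[0,0,0],"spin":0},
    {"translation":[0,0,0],"spin":0}
  ]
}}

```text
time: 23.9
tool_pos: [0.4448, 0.3025, 0.0002]
tcp_rot: [-2.186, -2.256, 0.0]
wrist_force: [0.9, -0.5, -0.0]
width: 1.002
```

Emit:
{"name": "play_rows", "arguments": {
  "series": [
    {"translation":[0,0,0],"spin":0},
    {"translation":[0,0,0],"spin":0},
    {"translation":[0,0,0],"spin":0},
    {"translation":[0,0,0],"spin":0},
    {"translation":[0,0,0],"spin":0}
  ],
  "jaw": -1
}}

```text
time: 24.4
tool_pos: [0.4454, 0.3029, 0.0008]
tcp_rot: [2.186, 2.256, 0.002]
wrist_force: [0.2, -0.7, 4.6]
width: 0.71
```

Emit:
{"name": "play_rows", "arguments": {
  "series": [
    {"translation":[0,0,-0.02],"spin":0},
    {"translation":[0,0,-0.03],"spin":0},
    {"translation":[0,0,0],"spin":0},
    {"translation":[0,0,0],"spin":0},
    {"translation":[0,0,0],"spin":0}
  ]
}}

```text
time: 24.9
tool_pos: [0.4437, 0.3019, 0.049]
tcp_rot: [-2.186, -2.256, 0.004]
wrist_force: [-1.0, -0.0, -1.4]
width: 0.71
```

```bash
python3 - <<'E'
from h import *
plan((.6545,-.0692,.15))
a=bot.read_camera("side")
cv2.imwrite("pics/i.png",cv2.resize(a[80:230,190:330],None,fx=3,fy=3))
# placement errors: overlay expected discs (top cam) on h_top / h_side
it=cv2.resize(cv2.imread("pics/h_top.png"),None,fx=5,fy=5,interpolation=cv2.INTER_CUBIC)
o=it[145*5:225*5,180*5:340*5].copy();cv2.imwrite("pics/jt.png",o)
s=cv2.resize(cv2.imread("pics/h_side.png"),None,fx=6,fy=6,interpolation=cv2.INTER_CUBIC)
cv2.imwrite("pics/js.png",s[190*6:285*6,325*6:425*6])
E
```

```text
t 24.9 tcp [0.4437 0.3019 0.049 ] yaxis deg 1.8 tilt [-0.002 -0.001 -1.   ] w 0.71 F [-1.  -0.  -1.4]
-> [ 0.6545 -0.0692  0.15  ] tool shift [-0.3776  0.1988 -0.1009]
```

View pics/i.png

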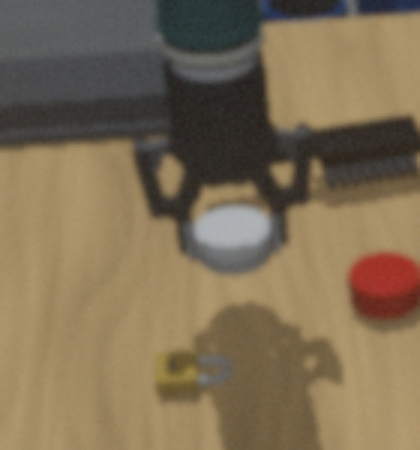

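View pics/jt.png

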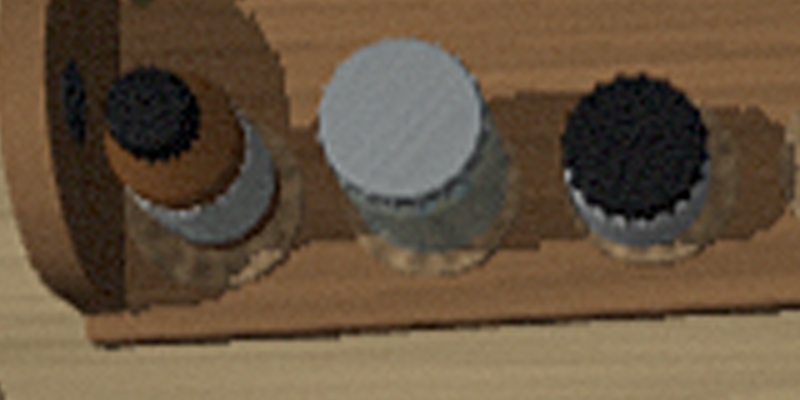

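The tin is held level. From the zoomed top view, the bottle and jar sit about 4–4.5 mm too far in +x, and the pot about 3 mm in +y. I'll aim the tin with the corrected x, then nudge the others.

Emit:
{"name": "play_rows", "arguments": {
  "series": [
    {"translation":[0,0,-0.035],"spin":0},
    {"translation":[0,0,-0.045],"spin":0},
    {"translation":[0,0,-0.02],"spin":0},
    {"translation":[-0.042,0.022,0],"spin":0},
    {"translation":[-0.042,0.022,0],"spin":0}
  ]
}}

```text
time: 25.45
tool_pos: [0.4916, 0.2202, 0.1505]
tcp_rot: [2.182, 2.26, 0.001]
wrist_force: [0.9, -0.2, -1.0]
width: 0.705
```

Emit:
{"name": "play_rows", "arguments": {
  "series": [
    {"translation":[-0.042,0.022,0],"spin":0},
    {"translation":[-0.042,0.022,0],"spin":0},
    {"translation":[-0.042,0.022,0],"spin":0},
    {"translation":[-0.042,0.022,0],"spin":0},
    {"translation":[-0.042,0.022,0],"spin":0}
  ]
}}

```text
time: 25.95
tool_pos: [0.6076, 0.0117, 0.1485]
tcp_rot: [-2.185, -2.254, 0.003]
wrist_force: [0.7, 1.0, -1.5]
width: 0.714
```

Emit:
{"name": "play_rows", "arguments": {
  "series": [
    {"translation":[-0.042,0.022,0],"spin":0},
    {"translation":[-0.042,0.021,0],"spin":0},
    {"translation":[0,0,0.03],"spin":0},
    {"translation":[0,0,0.035],"spin":0},
    {"translation":[0,0,0.03],"spin":0}
  ]
}}

```text
time: 26.45
tool_pos: [0.6521, -0.0698, 0.0519]
tcp_rot: [-2.186, -2.252, 0.003]
wrist_force: [0.3, -0.2, -1.0]
width: 0.711
```

Emit:
{"name": "play_rows", "arguments": {
  "series": [
    {"translation":[0,0,0.01],"spin":0},
    {"translation":[0,0,0],"spin":0},
    {"translation":[0,0,0],"spin":0},
    {"translation":[0,0,0],"spin":0},
    {"translation":[0,0,0],"spin":0}
  ]
}}

```text
time: 26.95
tool_pos: [0.6552, -0.0692, 0.0475]
tcp_rot: [2.184, 2.254, 0.003]
wrist_force: [0.1, 0.5, -0.6]
width: 0.709
```

```bash
python3 - <<'E'
from h import *
plan((.6535,-.0692,.0215))
E
```

```text
t 26.95 tcp [ 0.6552 -0.0692  0.0475] yaxis deg 1.81 tilt [ 0.004 -0.001 -1.   ] w 0.709 F [ 0.1  0.5 -0.6]
-> [ 0.6535 -0.0692  0.0215] tool shift [ 0.     -0.0018  0.026 ]
```

Emit:
{"name": "play_rows", "arguments": {
  "series": [
    {"translation":[0,-0.001,0.015],"spin":0},
    {"translation":[0,0,0.005],"spin":0},
    {"translation":[0,0,0],"spin":0},
    {"translation":[0,0,0],"spin":0},
    {"translation":[0,0,0],"spin":0}
  ]
}}

```text
time: 27.45
tool_pos: [0.6527, -0.0692, 0.0253]
tcp_rot: [2.186, 2.256, 0.0]
wrist_force: [0.4, -1.0, -1.0]
width: 0.71
```

```bash
python3 - <<'E'
from h import *
plan((.6535,-.0692,.0215))
E
```

```text
t 27.45 tcp [ 0.6527 -0.0692  0.0253] yaxis deg 1.8 tilt [ 0. -0. -1.] w 0.71 F [ 0.4 -1.  -1. ]
-> [ 0.6535 -0.0692  0.0215] tool shift [-0.0001  0.0008  0.0038]
```

Emit:
{"name": "play_rows", "arguments": {
  "series": [
    {"translation":[0,0,0.002],"spin":0},
    {"translation":[0,0,0.0015],"spin":0},
    {"translation":[0,0,0],"spin":0},
    {"translation":[0,0,0],"spin":0}
  ]
}}

```text
time: 27.85
tool_pos: [0.6527, -0.0691, 0.0219]
tcp_rot: [2.186, 2.256, 0.0]
wrist_force: [-0.9, 0.8, -0.1]
width: 0.713
```

Emit:
{"name": "play_rows", "arguments": {
  "series": [
    {"translation":[0,0,0],"spin":0},
    {"translation":[0,0,0],"spin":0},
    {"translation":[0,0,0],"spin":0},
    {"translation":[0,0,0],"spin":0}
  ],
  "jaw": 1
}}

```text
time: 28.25
tool_pos: [0.6526, -0.0692, 0.0218]
tcp_rot: [2.186, 2.256, -0.0]
wrist_force: [-0.1, 0.0, -0.0]
width: 1.0
```

Emit:
{"name": "play_rows", "arguments": {
  "series": [
    {"translation":[0,0,-0.02],"spin":0},
    {"translation":[0,0,-0.04],"spin":0},
    {"translation":[0,0,-0.045],"spin":0},
    {"translation":[0,0,-0.045],"spin":0},
    {"translation":[0.02,0,0],"spin":0}
  ]
}}

```text
time: 28.75
tool_pos: [0.6574, -0.0515, 0.1813]
tcp_rot: [2.18, 2.244, 0.013]
wrist_force: [1.4, 0.3, 1.2]
width: 1.0
```

Emit:
{"name": "play_rows", "arguments": {
  "series": [
    {"translation":[0.047,0.0015,0],"spin":0},
    {"translation":[0.047,0.0015,0],"spin":0},
    {"translation":[0.047,0.0015,0],"spin":0},
    {"translation":[0,0,0],"spin":0},
    {"translation":[0,0,0],"spin":0}
  ]
}}

```text
time: 29.25
tool_pos: [0.6518, 0.093, 0.1717]
tcp_rot: [2.183, 2.259, -0.001]
wrist_force: [0.3, -0.5, 0.5]
width: 1.001
```

```bash
python3 - <<'E'
from h import *
plan((.6522,.0927,.057))
E
```

```text
t 29.25 tcp [0.6518 0.093  0.1717] yaxis deg 1.96 tilt [-0.    -0.001 -1.   ] w 1.001 F [ 0.3 -0.5  0.5]
-> [0.6522 0.0927 0.057 ] tool shift [-0.0003  0.0004  0.1147]
```

Emit:
{"name": "play_rows", "arguments": {
  "series": [
    {"translation":[0,0,0.03],"spin":0},
    {"translation":[0,0,0.04],"spin":0},
    {"translation":[0,0,0.03],"spin":0},
    {"translation":[0,0,0.01],"spin":0},
    {"translation":[0,0,0.004],"spin":0}
  ]
}}

```text
time: 29.75
tool_pos: [0.651, 0.0904, 0.0562]
tcp_rot: [-2.187, -2.253, 0.004]
wrist_force: [0.4, -0.0, 0.5]
width: 1.002
```

Emit:
{"name": "play_rows", "arguments": {
  "series": [
    {"translation":[0,0,0],"spin":0},
    {"translation":[0,0,0],"spin":0},
    {"translation":[0,0,0],"spin":0},
    {"translation":[0,0,0],"spin":0},
    {"translation":[0,0,0],"spin":0}
  ]
}}

```text
time: 30.25
tool_pos: [0.6526, 0.0921, 0.0588]
tcp_rot: [2.185, 2.256, 0.002]
wrist_force: [-0.0, -0.7, -0.2]
width: 0.994
```

Emit:
{"name": "play_rows", "arguments": {
  "series": [
    {"translation":[0,0,0],"spin":0},
    {"translation":[0,0,0],"spin":0},
    {"translation":[0,0,0],"spin":0},
    {"translation":[0,0,0],"spin":0},
    {"translation":[0,0,0],"spin":0}
  ],
  "jaw": -1
}}

```text
time: 30.75
tool_pos: [0.6524, 0.092, 0.0582]
tcp_rot: [2.186, 2.256, 0.001]
wrist_force: [1.2, 0.9, 1.9]
width: 0.668
```

```bash
python3 - <<'E'
from h import *
plan((.648,.0927,.062))
E
```

```text
t 30.75 tcp [0.6524 0.092  0.0582] yaxis deg 1.8 tilt [ 0.001  0.    -1.   ] w 0.668 F [1.2 0.9 1.9]
-> [0.648  0.0927 0.062 ] tool shift [ 0.0008 -0.0043 -0.0038]
```

Emit:
{"name": "play_rows", "arguments": {
  "series": [
    {"translation":[0,0,-0.004],"spin":0},
    {"translation":[0,0,0],"spin":0},
    {"translation":[0,-0.0045,0],"spin":0},
    {"translation":[0,0,0],"spin":0},
    {"translation":[0,0,0],"spin":0}
  ]
}}

```text
time: 31.25
tool_pos: [0.6469, 0.0917, 0.0613]
tcp_rot: [-2.186, -2.256, 0.001]
wrist_force: [-0.4, -0.5, -1.1]
width: 0.669
```

Emit:
{"name": "play_rows", "arguments": {
  "series": [
    {"translation":[0,0,0.002],"spin":0},
    {"translation":[0,0,0.002],"spin":0},
    {"translation":[0,0,0],"spin":0},
    {"translation":[0,0,0],"spin":0},
    {"translation":[0,0,0],"spin":0}
  ]
}}

```text
time: 31.75
tool_pos: [0.6477, 0.0918, 0.0582]
tcp_rot: [2.186, 2.256, 0.0]
wrist_force: [-1.0, -1.1, 2.0]
width: 0.673
```

```bash
python3 - <<'E'
from h import *
plan((.648,.0927,.058))
E
```

```text
t 31.75 tcp [0.6477 0.0918 0.0582] yaxis deg 1.8 tilt [ 0.  0. -1.] w 0.673 F [-1.  -1.1  2. ]
-> [0.648  0.0927 0.058 ] tool shift [0.0009 0.0004 0.0002]
```

Emit:
{"name": "play_rows", "arguments": {
  "series": [
    {"translation":[0,0,0],"spin":0},
    {"translation":[0,0,0],"spin":0},
    {"translation":[0,0,0],"spin":0},
    {"translation":[0,0,0],"spin":0}
  ],
  "jaw": 1
}}

```text
time: 32.15
tool_pos: [0.6476, 0.0918, 0.0577]
tcp_rot: [2.186, 2.256, 0.0]
wrist_force: [0.1, -0.4, -0.1]
width: 1.0
```

Emit:
{"name": "play_rows", "arguments": {
  "series": [
    {"translation":[0,0,-0.02],"spin":0},
    {"translation":[0,0,-0.04],"spin":0},
    {"translation":[0,0,-0.045],"spin":0},
    {"translation":[0,0,-0.045],"spin":0},
    {"translation":[0,0,0],"spin":0}
  ]
}}

```text
time: 32.65
tool_pos: [0.6526, 0.0924, 0.2173]
tcp_rot: [2.179, 2.249, 0.018]
wrist_force: [0.7, -0.5, 0.8]
width: 1.002
```

Emit:
{"name": "play_rows", "arguments": {
  "series": [
    {"translation":[0.039,0.0024,0],"spin":0},
    {"translation":[0.039,0.0024,0],"spin":0},
    {"translation":[0,0,0],"spin":0},
    {"translation":[0,0,0],"spin":0},
    {"translation":[0,0,0],"spin":0}
  ]
}}

```text
time: 33.15
tool_pos: [0.6497, 0.1692, 0.2072]
tcp_rot: [-2.186, -2.256, 0.002]
wrist_force: [0.4, 0.0, -0.2]
width: 1.001
```

```bash
python3 - <<'E'
from h import *
plan((.65,.1705,.067))
E
```

```text
t 33.15 tcp [0.6497 0.1692 0.2072] yaxis deg 1.8 tilt [-0.001 -0.001 -1.   ] w 1.001 F [ 0.4  0.  -0.2]
-> [0.65   0.1705 0.067 ] tool shift [0.0013 0.0005 0.1402]
```

Emit:
{"name": "play_rows", "arguments": {
  "series": [
    {"translation":[0.001,0,0.03],"spin":0},
    {"translation":[0,0,0.04],"spin":0},
    {"translation":[0,0,0.03],"spin":0},
    {"translation":[0,0,0.015],"spin":0},
    {"translation":[0,0,0.008],"spin":0}
  ]
}}

```text
time: 33.65
tool_pos: [0.6488, 0.1696, 0.0828]
tcp_rot: [-2.187, -2.254, 0.004]
wrist_force: [-0.9, 0.4, 0.5]
width: 0.999
```

Emit:
{"name": "play_rows", "arguments": {
  "series": [
    {"translation":[0,0,0.004],"spin":0},
    {"translation":[0,0,0.002],"spin":0},
    {"translation":[0,0,0],"spin":0},
    {"translation":[0,0,0],"spin":0},
    {"translation":[0,0,0],"spin":0}
  ]
}}

```text
time: 34.15
tool_pos: [0.6506, 0.1712, 0.08]
tcp_rot: [2.185, 2.255, 0.002]
wrist_force: [0.1, 0.5, -0.6]
width: 1.002
```

```bash
python3 - <<'E'
from h import *
plan((.65,.1705,.067))
E
```

```text
t 34.15 tcp [0.6506 0.1712 0.08  ] yaxis deg 1.81 tilt [ 0.002  0.    -1.   ] w 1.002 F [ 0.1  0.5 -0.6]
-> [0.65   0.1705 0.067 ] tool shift [-0.0007 -0.0006  0.013 ]
```

Emit:
{"name": "play_rows", "arguments": {
  "series": [
    {"translation":[-0.0005,0,0.006],"spin":0},
    {"translation":[0,0,0.005],"spin":0},
    {"translation":[0,0,0],"spin":0},
    {"translation":[0,0,0],"spin":0},
    {"translation":[0,0,0],"spin":0}
  ]
}}

```text
time: 34.65
tool_pos: [0.6499, 0.1704, 0.0677]
tcp_rot: [-2.186, -2.256, 0.0]
wrist_force: [-0.2, 0.2, -1.2]
width: 1.002
```

Emit:
{"name": "play_rows", "arguments": {
  "series": [
    {"translation":[0,0,0],"spin":0},
    {"translation":[0,0,0],"spin":0},
    {"translation":[0,0,0],"spin":0},
    {"translation":[0,0,0],"spin":0},
    {"translation":[0,0,0],"spin":0}
  ],
  "jaw": -1
}}

```text
time: 35.15
tool_pos: [0.65, 0.1704, 0.0681]
tcp_rot: [2.186, 2.256, 0.0]
wrist_force: [-1.3, -0.6, 1.3]
width: 0.528
```

Emit:
{"name": "play_rows", "arguments": {
  "series": [
    {"translation":[0,0,-0.004],"spin":0},
    {"translation":[0,0,0],"spin":0},
    {"translation":[0.0015,-0.0045,0],"spin":0},
    {"translation":[0,0,0],"spin":0},
    {"translation":[0,0,0],"spin":0}
  ]
}}

```text
time: 35.65
tool_pos: [0.6448, 0.1718, 0.0714]
tcp_rot: [-2.186, -2.256, 0.001]
wrist_force: [-0.7, 0.4, -1.1]
width: 0.526
```

Emit:
{"name": "play_rows", "arguments": {
  "series": [
    {"translation":[0,0,0.002],"spin":0},
    {"translation":[0,0,0.002],"spin":0},
    {"translation":[0,0,0],"spin":0},
    {"translation":[0,0,0],"spin":0},
    {"translation":[0,0,0],"spin":0}
  ]
}}

```text
time: 36.15
tool_pos: [0.6455, 0.1718, 0.0682]
tcp_rot: [2.186, 2.256, 0.001]
wrist_force: [-1.1, -0.6, 3.5]
width: 0.526
```

```bash
python3 - <<'E'
from h import *
plan((.6455,.172,.067))
E
```

```text
t 36.15 tcp [0.6455 0.1718 0.0682] yaxis deg 1.79 tilt [ 0.  0. -1.] w 0.526 F [-1.1 -0.6  3.5]
-> [0.6455 0.172  0.067 ] tool shift [ 0.0002 -0.      0.0012]
```

Release, lift and back away to look.

Emit:
{"name": "play_rows", "arguments": {
  "series": [
    {"translation":[0,0,0],"spin":0},
    {"translation":[0,0,0],"spin":0},
    {"translation":[0,0,0],"spin":0},
    {"translation":[0,0,0],"spin":0}
  ],
  "jaw": 1
}}

```text
time: 36.55
tool_pos: [0.6454, 0.1718, 0.0677]
tcp_rot: [2.186, 2.256, 0.0]
wrist_force: [-0.1, 0.2, -0.5]
width: 1.0
```

Emit:
{"name": "play_rows", "arguments": {
  "series": [
    {"translation":[0,0,-0.02],"spin":0},
    {"translation":[0,0,-0.04],"spin":0},
    {"translation":[0,0,-0.045],"spin":0},
    {"translation":[0,0,-0.045],"spin":0},
    {"translation":[0,-0.02,0],"spin":0}
  ]
}}

```text
time: 37.05
tool_pos: [0.6317, 0.1722, 0.2273]
tcp_rot: [2.18, 2.249, 0.022]
wrist_force: [0.9, -0.1, 1.2]
width: 1.005
```

Emit:
{"name": "play_rows", "arguments": {
  "series": [
    {"translation":[0.03,-0.04,0],"spin":0},
    {"translation":[0.03,-0.04,0],"spin":0},
    {"translation":[0.03,-0.04,0],"spin":0},
    {"translation":[0.03,-0.04,0],"spin":0},
    {"translation":[0.03,-0.03,0],"spin":0}
  ]
}}

```text
time: 37.55
tool_pos: [0.4283, 0.3157, 0.2178]
tcp_rot: [-2.186, -2.256, 0.0]
wrist_force: [0.1, 0.6, -1.0]
width: 1.005
```

Emit:
{"name": "play_rows", "arguments": {
  "series": [
    {"translation":[0,0,0],"spin":0},
    {"translation":[0,0,0],"spin":0},
    {"translation":[0,0,0],"spin":0}
  ]
}}

```text
time: 37.85
tool_pos: [0.4315, 0.3147, 0.2179]
tcp_rot: [2.186, 2.255, 0.001]
wrist_force: [0.5, -0.5, 0.1]
width: 1.004
```

```bash
python3 - <<'E'
from h import *
plan()
b=bot.read_camera("top");a=bot.read_camera("side");cv2.imwrite("pics/k_top.png",b);cv2.imwrite("pics/k_side.png",a)
t=cv2.resize(b,None,fx=4,fy=4,interpolation=cv2.INTER_CUBIC)[140*4:215*4,180*4:380*4]
cv2.imwrite("pics/k.png",t)
s=cv2.resize(a,None,fx=5,fy=5,interpolation=cv2.INTER_CUBIC)[180*5:300*5,320*5:430*5]
cv2.imwrite("pics/ks.png",s)
E
```

```text
t 37.85 tcp [0.4315 0.3147 0.2179] yaxis deg 1.78 tilt [ 0.001 -0.    -1.   ] w 1.004 F [ 0.5 -0.5  0.1]
```

View pics/k.png

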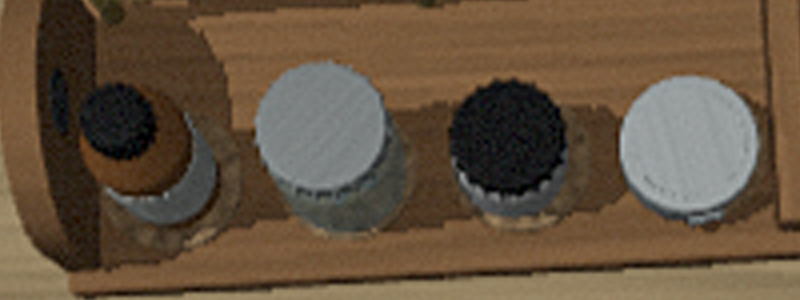

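All four are upright on their discs in the right order. Lid centres in the crop: cap (118,120), jar (321,125), pot (508,136), tin (688,143). The pot looks offset in +y, so I'll quantify it.

```bash
python3 - <<'E'
from h import *
D={"cap":(222.3,184,118,120,.133),"jar":(266,181.5,321,125,.103),"pot":(310,180,508,136,.075),"tin":(354,177,688,143,.047)}
for k,(u,v,a,b,z) in D.items():
    d=w("top",u,v,.021);o=w("top",180+a/4-.4,140+b/4-.4,z);print(k,d[:2],o[:2],"offset mm",((o-d)[:2]*1e3).round(1))
E
```

```text
cap [0.647  0.1719] [0.6428 0.1686] offset mm [-4.2 -3.3]
jar [0.6502 0.0916] [0.6476 0.0918] offset mm [-2.6  0.2]
pot [0.6515 0.011 ] [0.649  0.0154] offset mm [-2.5  4.4]
tin [ 0.6556 -0.0693] [ 0.6519 -0.0632] offset mm [-3.7  6.1]
```

View pics/ks.png

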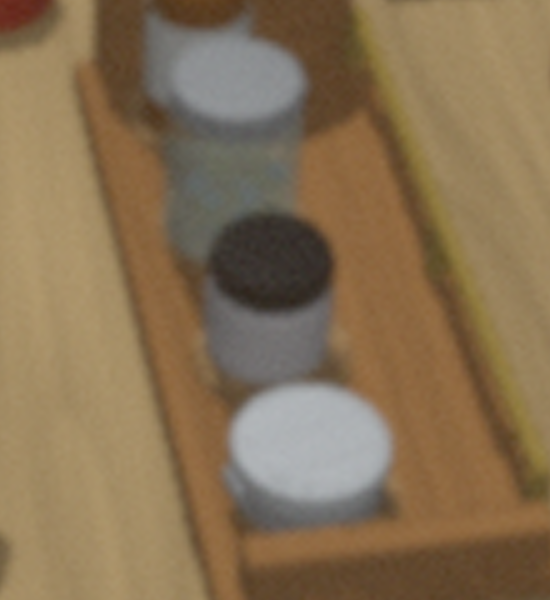

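Tin about +6 mm and pot about +4.5 mm in y, with the tin about 2 mm short in x. I'll correct both the same way. Bottle and jar are fine.

Emit:
{"name": "play_rows", "arguments": {
  "series": [
    {"translation":[-0.0388,0.0262,0],"spin":0},
    {"translation":[-0.0388,0.0262,0],"spin":0},
    {"translation":[-0.0388,0.0262,0],"spin":0},
    {"translation":[-0.0388,0.0262,0],"spin":0},
    {"translation":[-0.0388,0.0262,0],"spin":0}
  ]
}}

```text
time: 38.45
tool_pos: [0.5693, 0.1222, 0.2177]
tcp_rot: [2.189, 2.254, 0.0]
wrist_force: [0.4, 0.8, -0.2]
width: 0.997
```

Emit:
{"name": "play_rows", "arguments": {
  "series": [
    {"translation":[-0.0388,0.0262,0],"spin":0},
    {"translation":[-0.0388,0.0262,0],"spin":0},
    {"translation":[-0.0388,0.0262,0],"spin":0},
    {"translation":[0,0,0.04],"spin":0},
    {"translation":[0,0,0.04],"spin":0}
  ]
}}

```text
time: 38.95
tool_pos: [0.653, 0.0076, 0.1385]
tcp_rot: [2.19, 2.248, 0.005]
wrist_force: [-0.8, 0.6, -1.1]
width: 1.001
```

Emit:
{"name": "play_rows", "arguments": {
  "series": [
    {"translation":[0,0,0],"spin":0},
    {"translation":[0,0,0],"spin":0},
    {"translation":[0,0,0],"spin":0},
    {"translation":[0,0,0],"spin":0}
  ]
}}

```text
time: 39.35
tool_pos: [0.6519, 0.0115, 0.141]
tcp_rot: [2.184, 2.254, 0.005]
wrist_force: [0.2, -0.9, -0.1]
width: 1.003
```

```bash
python3 - <<'E'
from h import *
plan((.6506,.011,.041))
E
```

```text
t 39.35 tcp [0.6519 0.0115 0.141 ] yaxis deg 1.81 tilt [ 0.005 -0.    -1.   ] w 1.003 F [ 0.2 -0.9 -0.1]
-> [0.6506 0.011  0.041 ] tool shift [-0.0004 -0.0019  0.0999]
```

Emit:
{"name": "play_rows", "arguments": {
  "series": [
    {"translation":[0,-0.0005,0.03],"spin":0},
    {"translation":[0,0,0.035],"spin":0},
    {"translation":[0,0,0.02],"spin":0},
    {"translation":[0,0,0.008],"spin":0},
    {"translation":[0,0,0.003],"spin":0}
  ]
}}

```text
time: 39.85
tool_pos: [0.65, 0.0117, 0.0424]
tcp_rot: [2.185, 2.256, 0.001]
wrist_force: [0.2, 0.5, -0.5]
width: 1.006
```

Emit:
{"name": "play_rows", "arguments": {
  "series": [
    {"translation":[0,0,0],"spin":0},
    {"translation":[0,0,0],"spin":0},
    {"translation":[0,0,0],"spin":0},
    {"translation":[0,0,0],"spin":0},
    {"translation":[0,0,0],"spin":0}
  ]
}}

```text
time: 40.35
tool_pos: [0.6498, 0.0114, 0.0424]
tcp_rot: [2.186, 2.255, 0.001]
wrist_force: [-0.2, -0.8, 0.1]
width: 1.002
```

Emit:
{"name": "play_rows", "arguments": {
  "series": [
    {"translation":[0,0,0],"spin":0},
    {"translation":[0,0,0],"spin":0},
    {"translation":[0,0,0],"spin":0},
    {"translation":[0,0,0],"spin":0},
    {"translation":[0,0,0],"spin":0}
  ],
  "jaw": -1
}}

```text
time: 40.85
tool_pos: [0.6498, 0.0114, 0.0421]
tcp_rot: [2.186, 2.256, 0.001]
wrist_force: [0.4, -0.5, 2.3]
width: 0.596
```

Emit:
{"name": "play_rows", "arguments": {
  "series": [
    {"translation":[0,0,-0.004],"spin":0},
    {"translation":[0,0,0],"spin":0},
    {"translation":[-0.0045,0.0005,0],"spin":0},
    {"translation":[0,0,0],"spin":0},
    {"translation":[0,0,0],"spin":0}
  ]
}}

```text
time: 41.35
tool_pos: [0.6499, 0.0067, 0.0455]
tcp_rot: [-2.187, -2.255, 0.001]
wrist_force: [-0.4, -0.3, -1.1]
width: 0.597
```

Emit:
{"name": "play_rows", "arguments": {
  "series": [
    {"translation":[0,0,0.002],"spin":0},
    {"translation":[0,0,0.002],"spin":0},
    {"translation":[0,0,0],"spin":0},
    {"translation":[0,0,0],"spin":0},
    {"translation":[0,0,0],"spin":0}
  ]
}}

```text
time: 41.85
tool_pos: [0.6502, 0.0069, 0.042]
tcp_rot: [2.186, 2.256, 0.0]
wrist_force: [-1.0, -0.4, 1.5]
width: 0.597
```

```bash
python3 - <<'E'
from h import *
plan((.651,.0065,.041))
E
```

```text
t 41.85 tcp [0.6502 0.0069 0.042 ] yaxis deg 1.8 tilt [ 0. -0. -1.] w 0.597 F [-1.  -0.4  1.5]
-> [0.651  0.0065 0.041 ] tool shift [-0.0005  0.0008  0.001 ]
```

Emit:
{"name": "play_rows", "arguments": {
  "series": [
    {"translation":[0,0,0],"spin":0},
    {"translation":[0,0,0],"spin":0},
    {"translation":[0,0,0],"spin":0},
    {"translation":[0,0,0],"spin":0}
  ],
  "jaw": 1
}}

```text
time: 42.25
tool_pos: [0.6501, 0.0069, 0.0416]
tcp_rot: [-2.186, -2.256, 0.0]
wrist_force: [-0.9, 0.9, 0.6]
width: 0.996
```

Emit:
{"name": "play_rows", "arguments": {
  "series": [
    {"translation":[0,0,-0.02],"spin":0},
    {"translation":[0,0,-0.04],"spin":0},
    {"translation":[0,0,-0.03],"spin":0},
    {"translation":[-0.038,0,0],"spin":0},
    {"translation":[-0.038,0,0],"spin":0}
  ]
}}

```text
time: 42.75
tool_pos: [0.654, -0.069, 0.1342]
tcp_rot: [2.181, 2.257, 0.004]
wrist_force: [0.9, -0.4, 0.1]
width: 0.999
```

Emit:
{"name": "play_rows", "arguments": {
  "series": [
    {"translation":[0,0,0.03],"spin":0},
    {"translation":[0,0,0.03],"spin":0},
    {"translation":[0,0,0.015],"spin":0},
    {"translation":[0,0,0],"spin":0},
    {"translation":[0,0,0],"spin":0}
  ]
}}

```text
time: 43.25
tool_pos: [0.6527, -0.0688, 0.057]
tcp_rot: [-2.186, -2.256, 0.0]
wrist_force: [-0.2, 0.5, 0.4]
width: 1.001
```

Emit:
{"name": "play_rows", "arguments": {
  "series": [
    {"translation":[0,0,0],"spin":0},
    {"translation":[0,0,0],"spin":0},
    {"translation":[0,0,0],"spin":0}
  ]
}}

```text
time: 43.55
tool_pos: [0.6535, -0.069, 0.0583]
tcp_rot: [2.185, 2.255, 0.002]
wrist_force: [-0.3, 0.5, 1.4]
width: 0.999
```

```bash
python3 - <<'E'
from h import *
plan((.6526,-.0691,.0222))
E
```

```text
t 43.55 tcp [ 0.6535 -0.069   0.0583] yaxis deg 1.82 tilt [ 0.002 -0.    -1.   ] w 0.999 F [-0.3  0.5  1.4]
-> [ 0.6526 -0.0691  0.0222] tool shift [-0.0001 -0.001   0.0361]
```

Emit:
{"name": "play_rows", "arguments": {
  "series": [
    {"translation":[0,0,0.015],"spin":0},
    {"translation":[0,0,0.012],"spin":0},
    {"translation":[0,0,0.006],"spin":0},
    {"translation":[0,0,0.0025],"spin":0},
    {"translation":[0,0,0],"spin":0}
  ]
}}

```text
time: 44.05
tool_pos: [0.6517, -0.0689, 0.0201]
tcp_rot: [-2.185, -2.255, 0.002]
wrist_force: [-0.9, 0.6, -0.2]
width: 1.0
```

Emit:
{"name": "play_rows", "arguments": {
  "series": [
    {"translation":[0,0,0],"spin":0},
    {"translation":[0,0,0],"spin":0},
    {"translation":[0,0,0],"spin":0},
    {"translation":[0,0,0],"spin":0}
  ]
}}

```text
time: 44.45
tool_pos: [0.6528, -0.0691, 0.0218]
tcp_rot: [2.186, 2.255, 0.001]
wrist_force: [-0.1, -1.4, -0.4]
width: 0.996
```

Emit:
{"name": "play_rows", "arguments": {
  "series": [
    {"translation":[0,0,0],"spin":0},
    {"translation":[0,0,0],"spin":0},
    {"translation":[0,0,0],"spin":0},
    {"translation":[0,0,0],"spin":0},
    {"translation":[0,0,0],"spin":0}
  ],
  "jaw": -1
}}

```text
time: 44.95
tool_pos: [0.653, -0.0691, 0.0219]
tcp_rot: [2.186, 2.255, 0.001]
wrist_force: [0.6, -0.5, 4.0]
width: 0.713
```

Emit:
{"name": "play_rows", "arguments": {
  "series": [
    {"translation":[0,0,-0.004],"spin":0},
    {"translation":[0,0,0],"spin":0},
    {"translation":[-0.006,0.002,0],"spin":0},
    {"translation":[0,0,0],"spin":0},
    {"translation":[0,0,0],"spin":0}
  ]
}}

```text
time: 45.45
tool_pos: [0.6545, -0.0753, 0.0249]
tcp_rot: [-2.187, -2.255, 0.0]
wrist_force: [0.9, 0.2, -0.9]
width: 0.71
```

Emit:
{"name": "play_rows", "arguments": {
  "series": [
    {"translation":[0,0,0.002],"spin":0},
    {"translation":[0,0,0.002],"spin":0},
    {"translation":[0,0,0],"spin":0},
    {"translation":[0,0,0],"spin":0},
    {"translation":[0,0,0],"spin":0}
  ]
}}

```text
time: 45.95
tool_pos: [0.6547, -0.075, 0.0218]
tcp_rot: [2.186, 2.256, -0.0]
wrist_force: [-2.2, -0.6, 5.3]
width: 0.709
```

```bash
python3 - <<'E'
from h import *
plan((.6545,-.075,.022))
E
```

```text
t 45.95 tcp [ 0.6547 -0.075   0.0218] yaxis deg 1.8 tilt [-0. -0. -1.] w 0.709 F [-2.2 -0.6  5.3]
-> [ 0.6545 -0.075   0.022 ] tool shift [-0.     -0.0002 -0.0002]
```

Release, lift, back away, then look.

Emit:
{"name": "play_rows", "arguments": {
  "series": [
    {"translation":[0,0,0],"spin":0},
    {"translation":[0,0,0],"spin":0},
    {"translation":[0,0,0],"spin":0},
    {"translation":[0,0,0],"spin":0}
  ],
  "jaw": 1
}}

```text
time: 46.35
tool_pos: [0.6545, -0.0749, 0.0209]
tcp_rot: [-2.186, -2.256, 0.0]
wrist_force: [-0.1, -0.5, -0.1]
width: 0.998
```

Emit:
{"name": "play_rows", "arguments": {
  "series": [
    {"translation":[0,0,-0.02],"spin":0},
    {"translation":[0,0,-0.04],"spin":0},
    {"translation":[0,0,-0.045],"spin":0},
    {"translation":[0,0,-0.045],"spin":0},
    {"translation":[0,0,-0.02],"spin":0}
  ]
}}

```text
time: 46.85
tool_pos: [0.6573, -0.0754, 0.1971]
tcp_rot: [2.182, 2.251, 0.007]
wrist_force: [0.8, 0.3, 1.3]
width: 0.998
```

Emit:
{"name": "play_rows", "arguments": {
  "series": [
    {"translation":[-0.03,-0.04,0],"spin":0},
    {"translation":[-0.03,-0.04,0],"spin":0},
    {"translation":[-0.03,-0.04,0],"spin":0},
    {"translation":[-0.03,-0.04,0],"spin":0},
    {"translation":[-0.03,-0.04,0],"spin":0}
  ]
}}

```text
time: 47.35
tool_pos: [0.4579, -0.2319, 0.1913]
tcp_rot: [2.185, 2.256, -0.0]
wrist_force: [-0.3, -1.0, 0.4]
width: 0.997
```

Emit:
{"name": "play_rows", "arguments": {
  "series": [
    {"translation":[-0.03,0,0],"spin":0},
    {"translation":[-0.03,0,0],"spin":0},
    {"translation":[0,0,0],"spin":0},
    {"translation":[0,0,0],"spin":0}
  ]
}}

```text
time: 47.75
tool_pos: [0.4611, -0.2915, 0.1911]
tcp_rot: [-2.188, -2.254, -0.0]
wrist_force: [-0.7, -0.1, 0.2]
width: 0.999
```

```bash
python3 - <<'E'
from h import *
plan()
b=bot.read_camera("top");a=bot.read_camera("side")
t=cv2.resize(b,None,fx=4,fy=4,interpolation=cv2.INTER_CUBIC)[140*4:215*4,180*4:380*4]
s=cv2.resize(a,None,fx=2.5,fy=2.5,interpolation=cv2.INTER_CUBIC)[int(140*2.5):int(140*2.5)+300,600:1400]
s=cv2.resize(a[140:300,220:540],None,fx=2.5,fy=1.875) if 0 else cv2.copyMakeBorder(cv2.resize(a[150:300,300:440],None,fx=2,fy=2),0,0,0,520,0)
cv2.imwrite("pics/m.png",np.vstack([t,s]))
E
```

```text
t 47.75 tcp [ 0.4611 -0.2915  0.1911] yaxis deg 1.7 tilt [-0.     0.001 -1.   ] w 0.999 F [-0.7 -0.1  0.2]
```

View pics/m.png

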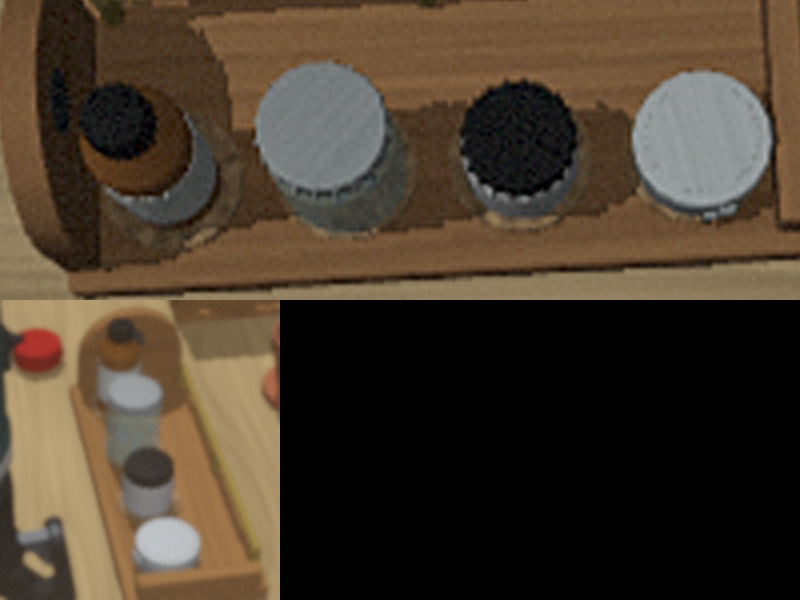

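```bash
python3 -c "
from workcell import bot
print(bot.finish_job())"
```

```text
the job is handed in; nothing more can be done
None
```

The job is handed in at about 48 s. From the high arched end to the low end, the rack now holds the oil bottle, glass jar, cream pot and wax tin, one on each cork disc. The red tin was left alone.

- **Corrections:** After the first placing, all four sat about 4–6 mm off centre. I re-gripped each one, lifted it about 4 mm, shifted it and set it down again.
- **Last check:** The final top and side pictures show all four upright on their discs, with the gripper open and well clear. Judged by their bases against the cork rims, they look centred to about 2–3 mm.
- **Checks that disagreed:**
  - Before the last pot and tin shifts, a check from lid positions put the four 2.5–4 mm nearer the arm than the base outlines did, and the bottle also about 3 mm off along the row. I trusted the bases, since they lie at disc height. By rough estimate the final picture still shows about the same gap for pot and tin.
  - The two cameras' positions for the same points differed by up to 5 mm at the start (11 mm for the shaded disc by the high end).

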